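# Clamp the sensor boom, load the sample changer and start it

### The job

Get the carousel sample changer ready and start it: first take the U-bolt from its grey block and put it over the sensor boom, both legs through the two bracket holes at once, pushed fully home on the boom. Then load the bottles that are there, in the cap order red, yellow, green, blue (skip missing ones): stand each in the pocket at the red loading mark, and after every bottle, the last one too, turn the carousel by its knob exactly one click counter-clockwise as seen from above. Finally press the green start button, and leave the measuring cylinder, the flask and the tip box where they are.

Things in the scene. Friction and masses are not known exactly. Their poses are not given: they have to be found in the camera images.
- changer: the sample changer, fixed to the bench: a white chassis 325 x 385 mm, top face 30 mm above the bench, carrying the carousel, the boom with the blue sensor head, the bracket and the start button. Origin: on the carousel's turning axis, at bench height. x points from the loading mark across the carousel to the sensor head, y to the left of that, z up
- carousel (a joint): angle of the carousel, rad, growing counter-clockwise from above: a grey disc, 236 mm diameter, with six white cups 60 degrees apart. A spring detent pulls it into a click position at every multiple of 1.047 rad, holding with about 0.14 N m; turned past halfway and let go it snaps into the next one by itself. At each click position one cup stands at the loading mark
- knob_grip (a point): on the turning axis, 110 mm above the bench: where to grip the black hexagonal knob that turns the carousel: 36 mm across flats, 85 to 127 mm above the bench. At a click position its flats face along the changer's x axis and 60 degrees either side of it. Loaded bottles around it reach 142 mm above the bench, 85 mm from the axis
- load_mark (a point): fixed to the chassis: floor centre of the cup at the loading mark, a red stripe on the chassis at the carousel's -x side (towards the robot). Cups: inside diameter 49 mm, rim 78 mm and floor 50 mm above the bench, centres 85 mm from the axis. A bottle standing in the cup here has its origin here
- click1 (a point): fixed to the chassis: where the cup at the loading mark (its floor centre) stands after one click counter-clockwise
- click2 (a point): the same after two clicks
- click3 (a point): the same after three clicks
- click4 (a point): the same after four clicks
- clamp_seat (a point): fixed to the chassis, 46 mm above the bench: where the U-bolt's origin lies when it is fully home, the inside of its crown on the boom and its x along the changer's x (either way round). The bracket is a dark steel plate, 78 mm along x, 50 mm along y, upper face 76 mm above the bench, 10 mm thick, with two upright 12 mm through holes 24 mm either side (along x) of this point
- boom_top (a point): on the top of the boom, above the bracket: the boom is an aluminium tube 30 mm in diameter, level along the changer's y axis, its axis 95 mm and its top 110 mm above the bench
- ubolt: steel drop-in U-bolt (no nuts), 140 g, round bar 8 mm thick, two straight legs, their axes 24 mm either side of the origin along x; orange grip on the crown. Origin: midway between the leg tips, at their very end; z runs up from the tips to the grip, x from leg to leg. The inside of the crown is 64 mm above the tips. At the start it stands upright in the grey block, legs 40 mm deep in two holes
- ubolt_grip (a point): point in the orange grip, 90 mm above the leg tips. The grip is a block 40 mm along the U-bolt's x, 14 mm thick along its y, from 70 to 104 mm above the tips: pinch it across its 14 mm thickness
- block: grey plastic block, 100 x 56 mm and 48 mm tall, fixed to the bench, with two 12 mm holes, 40 mm deep, 24 mm either side of its centre along its x. Origin: centre of the underside
- bottle_red: clear sample bottle with pink contents and a red screw cap, 140 g, standing on the bench at the start (or absent: None). Body 44 mm diameter, 68 mm tall; cap 46 mm diameter, from 68 to 92 mm above the underside. Origin: centre of the underside; z up through the cap
- bottle_yellow: clear sample bottle with pink contents and a yellow screw cap, 140 g, standing on the bench at the start (or absent: None). Body 44 mm diameter, 68 mm tall; cap 46 mm diameter, from 68 to 92 mm above the underside. Origin: centre of the underside; z up through the cap
- bottle_green: clear sample bottle with pink contents and a green screw cap, 140 g, standing on the bench at the start (or absent: None). Body 44 mm diameter, 68 mm tall; cap 46 mm diameter, from 68 to 92 mm above the underside. Origin: centre of the underside; z up through the cap
- bottle_blue: clear sample bottle with pink contents and a blue screw cap, 140 g, standing on the bench at the start (or absent: None). Body 44 mm diameter, 68 mm tall; cap 46 mm diameter, from 68 to 92 mm above the underside. Origin: centre of the underside; z up through the cap
- start_button (a joint): travel of the green start button, m: 0 up, 0.006 fully down (5 N). It springs back
- start_button_top (a point): centre of the top face of the green button, 32 mm in diameter, standing on the chassis, 52 mm above the bench; it is pressed straight down
- cylinder: bystander: glass measuring cylinder, foot 72 mm diameter, tube 32 mm diameter, 202 mm tall. Origin: centre of the underside
- flask: bystander: flat culture flask lying on the bench, 85 x 147 mm with its red cap (towards its +y), 27 mm tall. Origin: underside, centre of the body
- tip_box: bystander: blue pipette-tip box, 85 x 120 mm, 67 mm tall. Origin: centre of the underside
Not all that is in view belongs to the job. Leave any orange look-alike of the bottle_yellow alone.

How it is judged:
On the way, in this order (a step that is already met when the one before it is completed fails the run):
1. the U-bolt sits fully home over the boom with both legs through the bracket (z of ubolt in the frame of clamp_seat below 0.005 m and horizontal distance between ubolt and clamp_seat below 0.008 m and angle between ubolt's own z axis and vertical below 0.12 rad and angle between the x axis of ubolt and the x axis of changer, either way round below 0.15 rad), for 0.2 s.
2. the red-capped bottle stands in the pocket at the loading mark (horizontal distance between bottle_red and load_mark below 0.009 m and z of bottle_red in the frame of load_mark between -0.006 and 0.006 m and angle between bottle_red's own z axis and vertical below 0.12 rad), for 0.2 s.
3. the carousel is turned one click, so that the red-capped bottle stands one place counter-clockwise from the mark (horizontal distance between bottle_red and click1 below 0.01 m and linear speed of bottle_red below 0.02 m/s and z of bottle_red in the frame of load_mark between -0.006 and 0.006 m and angle between bottle_red's own z axis and vertical below 0.12 rad), for 0.3 s.
4. the yellow-capped bottle stands in the pocket at the loading mark (horizontal distance between bottle_yellow and load_mark below 0.009 m and z of bottle_yellow in the frame of load_mark between -0.006 and 0.006 m and angle between bottle_yellow's own z axis and vertical below 0.12 rad), for 0.2 s.
5. the carousel is turned one click, so that the yellow-capped bottle stands one place counter-clockwise from the mark (horizontal distance between bottle_yellow and click1 below 0.01 m and linear speed of bottle_yellow below 0.02 m/s and z of bottle_yellow in the frame of load_mark between -0.006 and 0.006 m and angle between bottle_yellow's own z axis and vertical below 0.12 rad), for 0.3 s.
6. the green-capped bottle stands in the pocket at the loading mark (horizontal distance between bottle_green and load_mark below 0.009 m and z of bottle_green in the frame of load_mark between -0.006 and 0.006 m and angle between bottle_green's own z axis and vertical below 0.12 rad), for 0.2 s.
7. the carousel is turned one click, so that the green-capped bottle stands one place counter-clockwise from the mark (horizontal distance between bottle_green and click1 below 0.01 m and linear speed of bottle_green below 0.02 m/s and z of bottle_green in the frame of load_mark between -0.006 and 0.006 m and angle between bottle_green's own z axis and vertical below 0.12 rad), for 0.3 s.
8. the blue-capped bottle stands in the pocket at the loading mark (horizontal distance between bottle_blue and load_mark below 0.009 m and z of bottle_blue in the frame of load_mark between -0.006 and 0.006 m and angle between bottle_blue's own z axis and vertical below 0.12 rad), for 0.2 s.
9. the carousel is turned one click, so that the blue-capped bottle stands one place counter-clockwise from the mark (horizontal distance between bottle_blue and click1 below 0.01 m and linear speed of bottle_blue below 0.02 m/s and z of bottle_blue in the frame of load_mark between -0.006 and 0.006 m and angle between bottle_blue's own z axis and vertical below 0.12 rad), for 0.3 s.
10. the start button is pressed (value of joint start_button above 0.004 m), for 0.02 s.
At the end, for the whole second after the job is handed in: U-bolt fully home on the boom (5 mm in height, 8 mm across, tilt 0.12 rad); every bottle present upright on its cup floor (6 mm, 0.12 rad) in neighbouring cups at the click positions counter-clockwise from the loading mark (10 mm); start button up (all of step 1 and z of bottle_red in the frame of load_mark between -0.006 and 0.006 m and angle between each of bottle_red, bottle_yellow, bottle_green, bottle_blue's own z axis and vertical below 0.12 rad and (horizontal distance between bottle_red and click1 below 0.01 m or horizontal distance between bottle_red and click2 below 0.01 m or horizontal distance between bottle_red and click3 below 0.01 m or horizontal distance between bottle_red and click4 below 0.01 m) and (horizontal distance between bottle_red and click1 below 0.01 m or horizontal distance between bottle_red and bottle_yellow below 0.098 m or horizontal distance between bottle_red and bottle_green below 0.098 m or horizontal distance between bottle_red and bottle_blue below 0.098 m) and z of bottle_yellow in the frame of load_mark between -0.006 and 0.006 m and (horizontal distance between bottle_yellow and click1 below 0.01 m or horizontal distance between bottle_yellow and click2 below 0.01 m or horizontal distance between bottle_yellow and click3 below 0.01 m or horizontal distance between bottle_yellow and click4 below 0.01 m) and (horizontal distance between bottle_yellow and click1 below 0.01 m or horizontal distance between bottle_yellow and bottle_green below 0.098 m or horizontal distance between bottle_yellow and bottle_blue below 0.098 m) and z of bottle_green in the frame of load_mark between -0.006 and 0.006 m and (horizontal distance between bottle_green and click1 below 0.01 m or horizontal distance between bottle_green and click2 below 0.01 m or horizontal distance between bottle_green and click3 below 0.01 m or horizontal distance between bottle_green and click4 below 0.01 m) and (horizontal distance between bottle_green and click1 below 0.01 m or horizontal distance between bottle_green and bottle_blue below 0.098 m) and z of bottle_blue in the frame of load_mark between -0.006 and 0.006 m and (horizontal distance between bottle_blue and click1 below 0.01 m or horizontal distance between bottle_blue and click2 below 0.01 m or horizontal distance between bottle_blue and click3 below 0.01 m or horizontal distance between bottle_blue and click4 below 0.01 m) and value of joint start_button below 0.002 m and linear speed of ubolt below 0.02 m/s); the robot touches nothing.
It fails at once if the measuring cylinder is moved or knocked over (distance of cylinder from where it was at the start of the episode above 0.03 m or angle between cylinder's own z axis and vertical above 0.5 rad).
It fails at once if the culture flask is moved or knocked over (distance of flask from where it was at the start of the episode above 0.03 m or angle between flask's own z axis and vertical above 0.5 rad).
It fails at once if the tip box is moved or knocked over (distance of tip_box from where it was at the start of the episode above 0.03 m or angle between tip_box's own z axis and vertical above 0.5 rad).
Of bottle_red, bottle_yellow, bottle_green, bottle_blue only 2 to 4 are there at a start; the rules pass over those that are not, and their reading is None.
At some moment in a run one of bottle_red, bottle_yellow, bottle_green, bottle_blue may be knocked a few centimetres aside while the robot is not near it.
It also fails if it takes over 210 s, if anything falls off the work surface, if the arm or the gripper's body presses on something with over 40 N, if the wrist force passes 120 N, or if a joint passes its speed limit or range.

### The arm

A 6-joint arm with a two-finger parallel gripper is mounted at the origin on the work surface. World frame = base frame: x ahead of the robot, y to its left, z up, the work surface at z = 0. Lengths are in m, angles in rad, forces in N, time in s.
With the tool pointing down it reaches from about 0.3 to 0.85 m from the base axis. Payload 5.4 kg.
Tool frame: the origin (TCP) lies at the very end of the fingers, on their centre line; the grasp point (between the pads) lies env.grip_point_offset behind it (env.grip_point_offset is the distance from the TCP to the grasp point, in m); z points along the fingers, y is the line along which they close (so a half turn about z gives the same grasp; the last joint's range is limited). The gripper opens to 85 mm and grips with 20 to 120 N. Pads are 22 mm wide; open, the fingers measure 114 mm over their backs; the gripper's body (76 mm by 85 mm) begins 54 mm behind the grasp point. The pads swing forward as they close: fully open they stand 13 mm farther back than shut.
Start: joints at [-1.549, 0.158, 1.597, -0, 1.386, -0.21], TCP at [0.132, -0.56, 0.231] pointing down, gripper open.
Joint ranges: [-2.91, 2.91], [-0.94, 2.29], [0.18, 2.7], [-1.29, 4.43], [0.17, 2.64], [-3, 3]. Speed limits (rad/s): [2.57, 2.57, 3.14, 3.14, 3.14, 3.14].

### API

Orientations are given as a unit quaternion [x, y, z, w].
In Python, from rig import env gives the robot as it stands.
- The arm moves only by the shell command python3 -m creep 'ROWS' [OPENING]. ROWS is JSON, a list of rows, each an object with "travel": the shift along the tool's x, y, z in cm, a list of three; "twist": the turn about the tool's z in degrees. In form: [{"travel": [tx, ty, tz], "twist": twist}, ...]. A call has 1 to 10 rows; each row is the pose to reach, as a shift and turn from the pose commanded when the call began, along the tool's axes at that moment; what a row does not reach only later rows make up. A row lasts 1/10 s, in which the tool goes at most 50 mm and 8.59 degrees, less where a joint would pass 70% of its speed; a pose out of reach is approached as far as the arm can. A call with a gripper value outside its range is refused whole. OPENING is the opening, from 0 (shut) to 1 (fully open), set as the call begins (- or left out, the last holds). The fingers move at their own pace and stop on an object; the grip force is fixed at half the most. Time passes only in rows, so rows that repeat a pose let the fingers close. It gives the time, the measured TCP pose, the force, the opening and the grip force at its end, in the units of the state.
- env.state(): the state, without advancing time (a new reading comes with each control period).
- env.snapshot(name): name is "scene" or "top" or "wrist"; returns the picture (384x512x3 uint8, red, green, blue); there is no depth.
- env.camera_model(name): a dict with "K" (3x3 intrinsics, pixels), "rvec" (rotation vector, rad) and "tvec" (3), from world to camera coordinates, as OpenCV has them. Camera axes: x right, y down, z forward; pixel columns grow to the right and rows downward; lengths in m; the calibration is good to about 2 mm. The wrist camera is an equidistant fisheye: a pixel r from the principal point sees the ray r / f radians off the axis. A picture is of the moment at which its call begins: read the wrist's pose just before it. camera_model takes no time and is no camera call; for the wrist camera it gives the pose at the moment of the call.
- env.hand_in(): hands the job in; it is judged then, once.
The state is a dict: "t": time; "joint_pos": joint angles; "qd": joint speeds; "joint_efforts": joint torques, N m; "position": TCP position; "ee_rot": TCP orientation; "ft_force": force on the tool from outside, world axes, zero at the start; "wrist_torque": the same for the moment, N m; "opening": finger opening in m; "grip_force": force on a finger pad.
Only numpy, scipy, OpenCV 4.12 (cv2) and the standard library are available. Lean on these libraries where they do the work, as an engineer would, in place of code of your own. Each camera call takes 0.05 s, during which the arm holds its last target. There are 200 camera calls.

## Working session

There is one attempt and no reset: what is moved stays moved. The work goes in short steps, Python scripts to look and compute and a shell command to move; the robot and the scene stay as the last step left them, time stands still between calls to the robot, and variables do not carry over. Pictures are saved under pics/ and viewed, at most 14 in all, crops included, and the job is handed in when it is done.

```bash
ls; mkdir -p pics; python3 - <<'E'
from rig import env
import cv2
print(env.state()); print(env.grip_point_offset)
for n in("scene","top","wrist"):
    m=env.camera_model(n); print(n,m)
    cv2.imwrite(f"pics/{n}0.png",env.snapshot(n)[:,:,::-1])
E
```

```text
pics
{'t': 0.0, 'joint_pos': array([-1.54909218e+00,  1.59079496e-01,  1.59825908e+00, -8.27297717e-06,
        1.38620357e+00, -2.10073581e-01]), 'qd': array([-0.00098447, -0.000826  ,  0.00034719,  0.00130387,  0.00085922,
        0.00127644]), 'joint_efforts': array([-9.37460318e-04, -3.96012998e+01, -3.31426299e+01, -2.85100723e-04,
        8.61926208e-03, -5.36897460e-06]), 'position': array([ 0.13206024, -0.558998  ,  0.23028636]), 'ee_rot': array([ 9.93291837e-01,  1.15630340e-01,  8.76230445e-05, -9.70808110e-04]), 'ft_force': array([-0.36459761, -0.01963983,  0.63583855]), 'wrist_torque': array([0.00263057, 0.0312039 , 0.02873268]), 'grip_force': 0.0, 'opening': 0.08552961761740385}
0.0187
scene {'K': array([[424.16608567,   0.        , 252.26804924],
       [  0.        , 424.16608567, 196.10827681],
       [  0.        ,   0.        ,   1.        ]]), 'rvec': array([ 1.6506918 ,  1.78848858, -0.82865655]), 'tvec': array([ 0.09681333, -0.30383864,  1.59193413])}
top {'K': array([[364.76093974,   0.        , 251.92129091],
       [  0.        , 364.76093974, 191.31506731],
       [  0.        ,   0.        ,   1.        ]]), 'rvec': array([ 2.17539251, -2.19108051,  0.1377636 ]), 'tvec': array([-0.05481322,  0.55472566,  1.13577122])}
wrist {'K': array([[297.31863964,   0.        , 251.86613719],
       [  0.        , 297.31863964, 196.41281964],
       [  0.        ,   0.        ,   1.        ]]), 'rvec': array([-2.24629324,  1.77894751,  0.30118213]), 'tvec': array([-0.5736616 , -0.04176813,  0.38002468])}
```

View pics/top0.png

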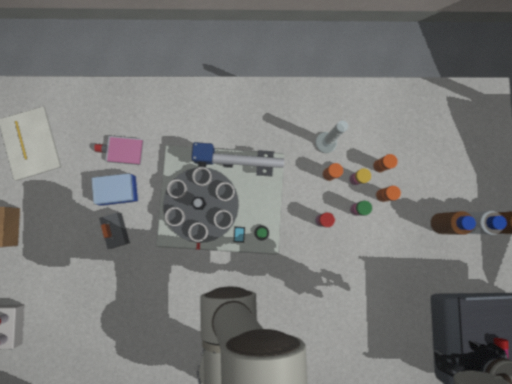

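View pics/scene0.png

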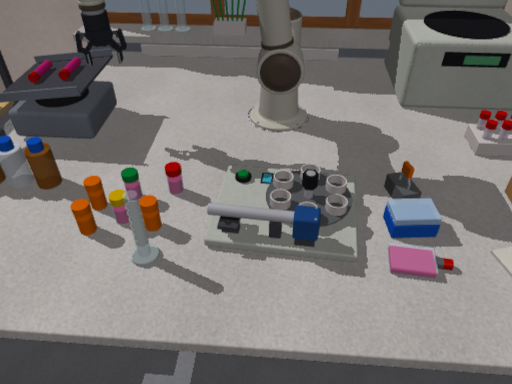

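Top view: red cap (327,220), yellow (363,176), green (364,208), no blue; orange look-alikes at (334,171), (389,161), (392,193). U-bolt/block are at (112,230), the carousel axis at (198,203), the button at (262,232) and the bracket at (265,160). The scene view shows the same layout.

```bash
cat > h.py <<'E'
from rig import env
import numpy as np, cv2
from scipy.spatial.transform import Rotation as R
def model(n):
    m=env.camera_model(n); return m["K"],cv2.Rodrigues(np.array(m["rvec"]))[0],np.array(m["tvec"])
def ray(n,uv,mod=None):
    K,Rm,t=mod or model(n)
    d=(np.array(uv,float)-K[:2,2])/K[0,0]
    if n=="wrist":
        r=np.linalg.norm(d); c=np.r_[d/max(r,1e-9)*np.sin(r),np.cos(r)]
    else: c=np.r_[d,1]
    return -Rm.T@t, Rm.T@c
def cast(n,uv,z,mod=None):
    o,d=ray(n,uv,mod); return o+d*(z-o[2])/d[2]
def proj(n,p,mod=None):
    K,Rm,t=mod or model(n); c=Rm@np.array(p)+t
    if n=="wrist":
        s=np.hypot(c[0],c[1]); th=np.arctan2(s,c[2]); return K[:2,2]+K[0,0]*th*c[:2]/max(s,1e-9)
    return K[:2,2]+K[0,0]*c[:2]/c[2]
def blobs(im,lo,hi,amin=15):
    h=cv2.cvtColor(im,cv2.COLOR_RGB2HSV); m=cv2.inRange(h,np.array(lo),np.array(hi))
    n,l,s,c=cv2.connectedComponentsWithStats(m)
    return [(c[i].round(1),s[i].tolist()) for i in range(1,n) if s[i,4]>=amin]
def go(target,yaw=None):
    """cm travel in tool axes from current commanded(~measured) pose to TCP target; yaw= world angle of tool y line"""
    s=env.state(); Rm=R.from_quat(s["ee_rot"]).as_matrix()
    print("pos",s["position"].round(4),"ydir deg",np.degrees(np.arctan2(Rm[1,1],Rm[0,1])).round(2),"q6",s["joint_pos"][5].round(3),"t",round(s["t"],2))
    print("travel cm",(Rm.T@(np.array(target)-s["position"])*100).round(2))
    if yaw is not None:
        d=np.degrees(np.arctan2(Rm[1,1],Rm[0,1]))-yaw; print("twist",((d+90)%180-90).round(2))
E
python3 - <<'E'
from h import *
im=cv2.imread("pics/top0.png")[:,:,::-1].copy()
for nm,lo,hi in(("red",(0,150,90),(5,255,255)),("red2",(172,150,90),(180,255,255)),("orange",(6,150,90),(16,255,255)),("yel",(18,130,90),(32,255,255)),("green",(50,100,40),(85,255,255)),("blue",(100,140,30),(125,255,255))):
    for c,s in blobs(im,lo,hi): print(nm,c,s,cast("top",c,.09)[:2].round(3))
a=cv2.resize(im[135:255,90:290],None,fx=4,fy=4,interpolation=cv2.INTER_CUBIC)[:,:,::-1]
cv2.imwrite("pics/crop1.png",a)
E
```

```text
red [ 97.6 147.1] [96, 145, 4, 5, 17] [0.685 0.408]
red [326.6 219.3] [321, 214, 13, 12, 126] [ 0.462 -0.282]
red [504.1 343.9] [501, 341, 7, 7, 45] [ 0.091 -0.798]
orange [389. 161.] [382, 155, 15, 13, 145] [ 0.639 -0.48 ]
orange [335.  170.1] [328, 164, 14, 13, 144] [ 0.612 -0.312]
orange [392.3 192.6] [385, 187, 15, 13, 150] [ 0.542 -0.486]
orange [104.7 230.7] [103, 225, 5, 12, 29] [0.434 0.379]
yel [362.8 175.5] [356, 169, 14, 14, 148] [ 0.595 -0.397]
green [363.9 207.4] [358, 202, 13, 12, 134] [ 0.497 -0.396]
green [261.5 232.4] [257, 228, 10, 9, 70] [ 0.425 -0.085]
blue [134.1 188.1] [133, 177, 3, 23, 42] [0.56  0.296]
blue [466.5 222.4] [458, 217, 18, 12, 176] [ 0.449 -0.71 ]
blue [497.  222.1] [487, 216, 20, 13, 204] [ 0.449 -0.804]
```

View pics/crop1.png

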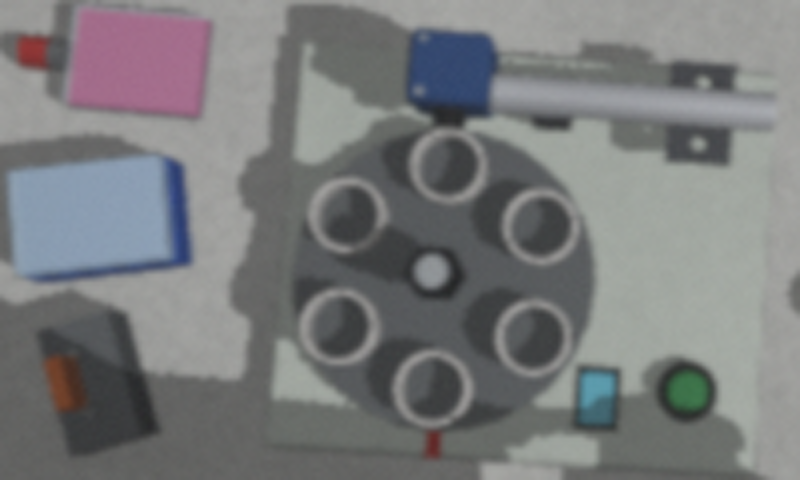

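The crop shows six cup rims (load cup at (432,388) px), knob (432,270), bracket holes (704,82) and (697,145), button (687,390), and the orange grip (65,383) standing in the tilted grey block.

```bash
python3 - <<'E'
from h import *
c=lambda x,y:(90+x/4-.375,135+y/4-.375)
f=lambda x,y,z:cast("top",c(x,y),z)[:2]
cups=np.array([f(x,y,.078) for x,y in((432,388),(532,337),(540,225),(448,165),(348,215),(339,327))])
ctr=cups.mean(0); d=cups-ctr
print("axis",ctr.round(4),"r",np.linalg.norm(d,axis=1).round(4))
a=np.degrees(np.arctan2(d[:,1],d[:,0])); off=[(x-180-60*i+180)%360-180 for i,x in enumerate(a)]
print("yaw per cup",np.round(off,2),np.mean(off).round(2))
yw=np.radians(np.mean(off)); X=np.array([np.cos(yw),np.sin(yw)])
print("load",(ctr-.085*X).round(4))
h1,h2=f(704,82,.076),f(697,145,.076); print("holes",h1,h2,np.linalg.norm(h1-h2),"mid",(h1+h2)/2,"yaw",np.degrees(np.arctan2(*(h1-h2)[::-1])))
print("knobtop",f(432,270,.127)); print("button",f(687,390,.052))
b1,b2=f(500,95,.095),f(775,110,.095);print("boom",b1,b2,np.degrees(np.arctan2(*(b1-b2)[::-1])))
print("grip ends top", f(58,357,.104),f(72,411,.104))
im=cv2.imread("pics/top0.png")[:,:,::-1].copy()
g=cv2.inRange(cv2.cvtColor(im,cv2.COLOR_RGB2HSV),(6,120,60),(18,255,255)); g[:,:95]=0;g[:,120:]=0
print(cv2.minAreaRect(cv2.findNonZero(g)))
# two-view triangulation of caps & grip
s=cv2.imread("pics/scene0.png")[:,:,::-1].copy()
for nm,lo,hi in(("red",(0,150,90),(5,255,255)),("yel",(18,130,90),(32,255,255)),("green",(50,100,40),(85,255,255)),("or",(6,150,90),(16,255,255))):
    for cc,st in blobs(s,lo,hi,25): print(nm,cc,st,cast("scene",cc,.08)[:2].round(3))
E
```

```text
axis [0.513  0.1016] r [0.0847 0.0839 0.0849 0.0849 0.0841 0.0847]
yaw per cup [-3.71 -3.95 -3.23 -3.81 -3.75 -3.2 ] -3.61
load [0.4282 0.1069]
holes [ 0.66182333 -0.10084785] [ 0.61261451 -0.09484906] 0.04957311724189264 mid [ 0.63721892 -0.09784845] yaw -6.950335988142709
knobtop [0.5139409  0.10164072]
button [ 0.42492369 -0.08632159]
boom [0.64852241 0.05508791] [ 0.6362574  -0.15332758] 86.6320928700051
grip ends top [0.45362973 0.37651818] [0.41433645 0.36519764]
((105.5, 230.00001525878906), (12.965337753295898, 6.008327484130859), 71.56504821777344)
red [63.  74.3] [59, 70, 9, 10, 69] [-0.119 -0.862]
red [32.5 76.6] [28, 72, 10, 10, 75] [-0.09  -0.974]
red [488.2 119.1] [480, 110, 18, 19, 177] [0.115 0.698]
red [503.8 119.6] [495, 111, 17, 19, 172] [0.115 0.748]
red [172.2 168.7] [165, 162, 16, 15, 182] [ 0.464 -0.287]
red [448.  263.7] [444, 259, 9, 11, 89] [0.762 0.4  ]
yel [116.4 197.8] [109, 190, 16, 17, 217] [ 0.6   -0.405]
green [215.2   9.2] [213, 0, 6, 20, 25] [-0.972 -0.379]
green [220.7   8.8] [219, 0, 4, 20, 25] [-0.981 -0.35 ]
green [242.9   9.5] [241, 0, 5, 21, 27] [-0.977 -0.228]
green [481.5  59.9] [463, 55, 38, 11, 345] [-0.379  0.833]
green [129.3 174.7] [121, 168, 17, 15, 203] [ 0.501 -0.401]
green [242.7 173.8] [237, 170, 12, 9, 82] [ 0.472 -0.085]
or [ 36.9 151.2] [24, 143, 26, 14, 118] [ 0.408 -0.714]
or [409.3 169. ] [404, 162, 10, 16, 70] [0.415 0.384]
or [ 95.  192.2] [83, 176, 24, 34, 526] [ 0.582 -0.469]
or [150.  212.4] [139, 195, 22, 36, 563] [ 0.649 -0.302]
or [ 83.3 216.1] [71, 199, 25, 36, 595] [ 0.675 -0.465]
```

```bash
python3 - <<'E'
from h import *
go([.40,-.1,.3]); go([.43,.37,.26],106)
E
```

```text
pos [ 0.1321 -0.5591  0.2305] ydir deg -76.72 q6 -0.21 t 0.15
travel cm [ 36.63 -38.54  -6.88]
pos [ 0.1321 -0.5591  0.2305] ydir deg -76.72 q6 -0.21 t 0.15
travel cm [ 50.34 -83.59  -2.81]
twist -2.72
```

```bash
python3 -m creep '[{"travel":[4,-4,-2]},{"travel":[7,-7,-4]},{"travel":[10,-10.5,-6]},{"travel":[13,-14,-7]},{"travel":[16,-17,-7]},{"travel":[19,-20,-7]},{"travel":[22.5,-23.5,-7]},{"travel":[26,-27,-7]},{"travel":[31,-33,-7]},{"travel":[36.6,-38.5,-7]}]' 1
python3 -m creep '[{"travel":[1.5,-4.5,0]},{"travel":[3,-9,0]},{"travel":[4.5,-13.5,0.5]},{"travel":[6,-18,1]},{"travel":[7,-22.5,2]},{"travel":[8.5,-27,3]},{"travel":[10,-31,3.5]},{"travel":[11.5,-36,4]},{"travel":[13,-41,4]},{"travel":[13.7,-45,4],"twist":-2.7}]'
python3 - <<'E'
from h import *
go([.434,.371,.26],106)
E
```

```text
pos [ 0.1321 -0.5591  0.2305] ydir deg -76.72 q6 -0.21 t 0.15
travel cm [ 50.76 -83.59  -2.81]
twist -2.72schema error: expected keys travel, twist
schema error: expected keys travel, twist
```

Both keys are required in each row.

```bash
python3 -m creep '[{"travel":[4,-4,-2],"twist":0},{"travel":[7,-7,-4],"twist":0},{"travel":[10,-10.5,-6],"twist":0},{"travel":[13,-14,-7],"twist":0},{"travel":[16,-17,-7],"twist":0},{"travel":[19,-20,-7],"twist":0},{"travel":[22.5,-23.5,-7],"twist":0},{"travel":[26,-27,-7],"twist":0},{"travel":[31,-33,-7],"twist":0},{"travel":[36.6,-38.5,-7],"twist":0}]' 1
python3 -m creep '[{"travel":[1.5,-4.5,0],"twist":0},{"travel":[3,-9,0],"twist":0},{"travel":[4.5,-13.5,0.5],"twist":0},{"travel":[6,-18,1],"twist":0},{"travel":[7,-22.5,2],"twist":0},{"travel":[8.5,-27,3],"twist":0},{"travel":[10,-31,3.5],"twist":0},{"travel":[11.5,-36,4],"twist":0},{"travel":[13,-41,4],"twist":0},{"travel":[13.7,-45,4],"twist":-2.7}]'
python3 - <<'E'
from h import *
go([.434,.371,.26],106)
E
```

```text
t: 1.15
position: [0.3713, -0.1474, 0.3013]
ee_rot: [0.993, 0.115, 0.0, 0.0]
ft_force: [0.9, -0.8, -0.7]
opening: 0.0852
grip_force: 0.0
t: 2.15
position: [0.4005, 0.3223, 0.2607]
ee_rot: [0.99, 0.14, -0.0, 0.0]
ft_force: [0.9, -0.3, 0.4]
opening: 0.0854
grip_force: 0.0
pos [0.4005 0.3223 0.2607] ydir deg -73.93 q6 1.733 t 2.15
travel cm [ 4.57 -3.75  0.06]
twist 0.07
```

```bash
python3 -m creep '[{"travel":[3,-2,0],"twist":0},{"travel":[4.5,-3.5,0],"twist":0},{"travel":[4.5,-3.5,0],"twist":0},{"travel":[4.5,-3.5,0],"twist":0}]'
python3 - <<'E'
from h import *
go([.434,.371,.26],106)
mod=model("wrist"); im=env.snapshot("wrist"); np.savez("w1.npz",im=im,K=mod[0],R=mod[1],t=mod[2])
for b in blobs(im,(6,130,60),(18,255,255),40): print(b, cast("wrist",b[0],.112,mod))
cv2.imwrite("pics/w1.png",im[:,:,::-1])
E
```

```text
t: 2.55
position: [0.4342, 0.3659, 0.2607]
ee_rot: [0.99, 0.139, -0.001, 0.0]
ft_force: [-0.4, 0.1, 0.3]
opening: 0.0856
grip_force: 0.0
pos [0.4342 0.3659 0.2607] ydir deg -73.99 q6 1.779 t 2.55
travel cm [ 0.13 -0.5   0.07]
twist 0.01
(array([  9.8, 101.8]), [0, 56, 26, 90, 946]) [0.45484736 0.68074345 0.112     ]
(array([44.2, 78.1]), [27, 60, 37, 46, 432]) [0.48996082 0.62633647 0.112     ]
(array([48.7, 96.8]), [40, 91, 18, 14, 68]) [0.46969773 0.61463118 0.112     ]
(array([ 50.1, 129.7]), [45, 121, 9, 16, 55]) [0.43257693 0.60605578 0.112     ]
(array([ 33.1, 135. ]), [24, 124, 18, 21, 79]) [0.42115659 0.63276427 0.112     ]
(array([246.7, 174.5]), [240, 154, 14, 42, 556]) [0.43932788 0.37311404 0.112     ]
```

View pics/w1.png

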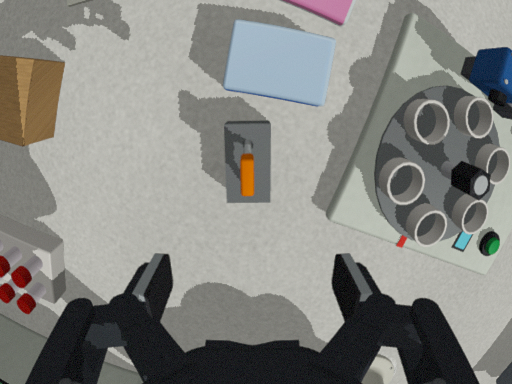

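The wrist view shows the orange grip at (247,175), upright and aligned with the image, in the grey block (225–270, 121–203).

```bash
python3 - <<'E'
from h import *
d=np.load("w1.npz"); mod=(d["K"],d["R"],d["t"]); im=d["im"]
print("cam",(-mod[1].T@mod[2]).round(3),"axis",mod[1][2].round(3))
c=[cast("wrist",p,.048,mod)[:2] for p in((225,122),(270,121),(270,202),(226,203))]
print("block",np.round(c,4),np.mean(c,0).round(4))
g=lambda u,v,z:cast("wrist",(u,v),z,mod)[:2].round(4)
m=cv2.inRange(cv2.cvtColor(im,cv2.COLOR_RGB2HSV),(6,130,60),(18,255,255)); m[:,:230]=0
for v in range(152,198,4): print(v,np.where(m[v])[0][[0,-1]] if m[v].any() else None,m[v].sum()//255, im[v,247])
a,b=g(247.5,154,.112),g(246.5,196,.112); print(a,b,(a+b)/2,np.linalg.norm(a-b),np.degrees(np.arctan2(*(a-b)[::-1])))
# changer cups from wrist too
E
```

```text
cam [0.515 0.39  0.402] axis [-0.316 -0.091 -0.944]
block [[0.4779 0.4118]
 [0.4936 0.3608]
 [0.3959 0.3312]
 [0.3792 0.3847]] [0.4366 0.3721]
152 None 0 [116 117 117]
156 [241 252] 12 [130  61   0]
160 [241 253] 13 [177  93   0]
164 [240 253] 14 [202 109   0]
168 [240 253] 14 [205 113   0]
172 [240 253] 14 [203 109   0]
176 [240 253] 14 [206 111   0]
180 [240 253] 14 [205 110   0]
184 [241 253] 13 [205 112   0]
188 [241 253] 13 [206 112   0]
192 [241 253] 13 [208 116   0]
196 None 0 [130 102  86]
[0.4598 0.3781] [0.4171 0.3671] [0.43845 0.3726 ] 0.04409410391424228 14.445942279113977
```

```bash
python3 - <<'E'
from h import *
go([.4365,.3722,.082],106)
E
```

```text
pos [0.4341 0.3655 0.2609] ydir deg -74.03 q6 1.779 t 2.6
travel cm [ 0.43 -0.59 17.89]
twist -0.03
```

```bash
python3 -m creep '[{"travel":[0.4,-0.6,4],"twist":0},{"travel":[0.4,-0.6,8],"twist":0},{"travel":[0.4,-0.6,12],"twist":0},{"travel":[0.4,-0.6,15],"twist":0},{"travel":[0.4,-0.6,17],"twist":0},{"travel":[0.4,-0.6,17.9],"twist":0},{"travel":[0.4,-0.6,17.9],"twist":0},{"travel":[0.4,-0.6,17.9],"twist":0}]'
python3 -m creep '[{"travel":[0,0,0],"twist":0},{"travel":[0,0,0],"twist":0},{"travel":[0,0,0],"twist":0},{"travel":[0,0,0],"twist":0},{"travel":[0,0,0],"twist":0},{"travel":[0,0,0],"twist":0},{"travel":[0,0,0],"twist":0},{"travel":[0,0,0],"twist":0}]' 0
python3 -c "
from h import *
s=env.state();print(s['wrist_torque'],s['ft_force'])"
```

```text
t: 3.4
position: [0.4375, 0.3731, 0.0838]
ee_rot: [0.99, 0.139, 0.001, -0.0]
ft_force: [0.1, -0.3, 0.9]
opening: 0.0854
grip_force: 0.0
t: 4.2
position: [0.4369, 0.3732, 0.0826]
ee_rot: [0.99, 0.139, 0.0, -0.0]
ft_force: [0.1, 0.9, 2.3]
opening: 0.0131
grip_force: 60.1
[0.13703762 0.178309   0.04051082] [0.066387   0.92245399 2.26837373]
```

```bash
python3 -m creep '[{"travel":[0,0,-1],"twist":0},{"travel":[0,0,-3],"twist":0},{"travel":[0,0,-6],"twist":0},{"travel":[0,0,-10],"twist":0},{"travel":[0,0,-14],"twist":0},{"travel":[0,0,-18],"twist":0},{"travel":[0,0,-20],"twist":0},{"travel":[0,0,-20],"twist":0},{"travel":[0,0,-20],"twist":0}]'
python3 - <<'E'
from h import *
go([.638,-.098,.27],86.4)
im=env.snapshot("wrist"); cv2.imwrite("pics/w2.png",im[:,:,::-1])
E
```

```text
t: 5.1
position: [0.4363, 0.3727, 0.2814]
ee_rot: [0.99, 0.139, -0.001, 0.0]
ft_force: [0.1, 0.3, -2.1]
opening: 0.0134
grip_force: 59.7
pos [0.4363 0.3727 0.2814] ydir deg -74.02 q6 1.788 t 5.1
travel cm [ 6.43 50.8   1.15]
twist 19.58
```

View pics/w2.png

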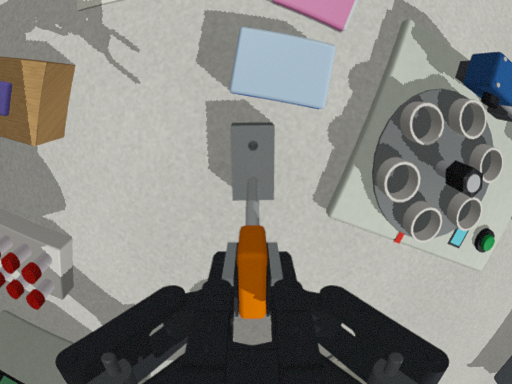

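The U-bolt is held squarely; the front leg tip is near (252,178), and the emptied block hole is at (253,145).

```bash
python3 - <<'E'
from h import *
s=env.state();Rm=R.from_quat(s["ee_rot"]).as_matrix();p=s["position"]
mod=model("wrist"); im=cv2.imread("pics/w2.png")
for e in(-.002,0,.002):
  q=p+Rm@[.024+e,0,.0746+.0]
  print("tip pred",e,proj("wrist",q,mod).round(1))
print("tip near edge bottom of leg", [ (v,np.abs(im[v,236:270].astype(int).sum(1)).tolist()[::3]) for v in (176,180,184)])
print("hole",cast("wrist",(252.7,145.5),.048,mod).round(4))
im2=cv2.resize(im[165:235,220:285],None,fx=8,fy=8,interpolation=cv2.INTER_CUBIC);cv2.imwrite("pics/w2c.png",im2)
E
```

```text
tip pred -0.002 [252.5 180.8]
tip pred 0 [252.5 178.3]
tip pred 0.002 [252.5 175.7]
tip near edge bottom of leg [(176, [327, 328, 333, 331, 329, 317, 315, 327, 334, 326, 323, 329]), (180, [327, 326, 322, 325, 296, 306, 300, 298, 323, 328, 332, 331]), (184, [338, 323, 327, 323, 301, 297, 303, 315, 333, 336, 331, 325])]
hole [0.4576 0.3777 0.048 ]
```

View pics/w2c.png

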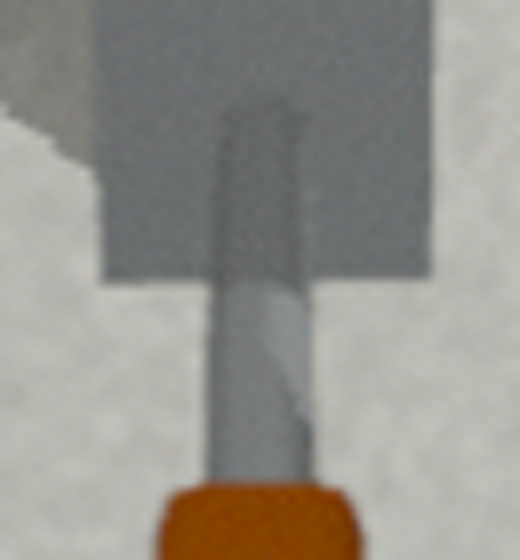

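```bash
python3 -m creep '[{"travel":[0.6,4.5,0],"twist":3},{"travel":[1.2,9,0],"twist":6},{"travel":[1.8,13.5,0],"twist":9},{"travel":[2.4,18,0],"twist":12},{"travel":[3,22.5,0],"twist":15},{"travel":[3.6,27,0],"twist":18},{"travel":[4.2,31.5,0],"twist":19.6},{"travel":[4.8,36,0],"twist":19.6},{"travel":[5.4,40.5,0],"twist":19.6},{"travel":[6,45,0],"twist":19.6}]'
python3 - <<'E'
from h import *
go([.62,-.098,.28],86.4)
E
```

```text
t: 6.15
position: [0.6176, -0.0447, 0.2793]
ee_rot: [0.999, -0.032, -0.002, -0.001]
ft_force: [0.7, 0.0, -1.4]
opening: 0.0134
grip_force: 59.7
pos [ 0.6176 -0.0447  0.2793] ydir deg -93.63 q6 1.367 t 6.15
travel cm [ 0.58  5.3  -0.08]
twist -0.03
```

The leg tip is about 2.5 mm behind the prediction, so the U-bolt sits about 2.3 mm toward −x of the tool. Next I'll look at the bracket.

```bash
python3 - <<'E'
from h import *
mod=model("wrist"); im=env.snapshot("wrist"); np.savez("w3.npz",im=im,K=mod[0],R=mod[1],t=mod[2])
print([proj("wrist",p,mod).round(0) for p in((.662,-.099,.076),(.613,-.096,.076))])
cv2.imwrite("pics/w3.png",cv2.resize(im[70:330,230:490],None,fx=2.3,fy=2.3,interpolation=cv2.INTER_CUBIC)[:,:,::-1])
E
```

```text
[array([296., 128.]), array([295., 169.])]
```

View pics/w3.png

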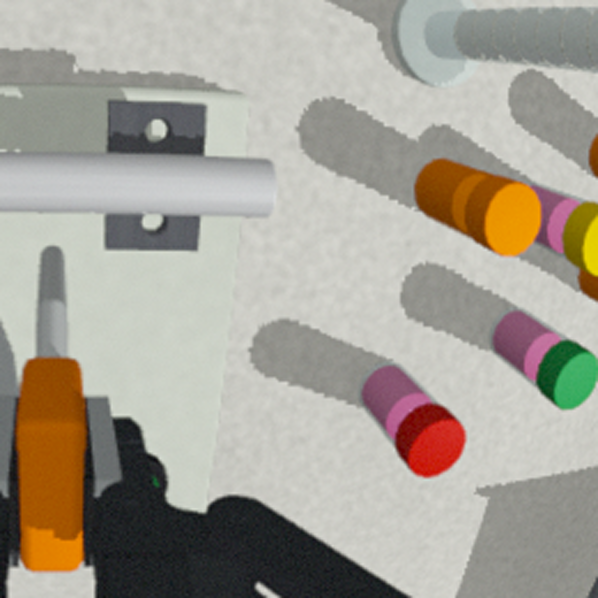

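Bracket plate corners in the crop are (107,100), (206,104), (198,249) and (106,248), with holes at (157,129) and (152,221).

```bash
python3 - <<'E'
from h import *
d=np.load("w3.npz"); mod=(d["K"],d["R"],d["t"])
f=lambda x,y,z=.076:cast("wrist",(230+x/2.3-.28,70+y/2.3-.28),z,mod)[:2].round(4)
print("corners",f(107,100),f(206,104),f(198,249),f(106,248),"mean",np.mean([f(107,100),f(206,104),f(198,249),f(106,248)],0))
h1,h2=f(157,129),f(152,221);print("holes",h1,h2,np.linalg.norm(h1-h2),(h1+h2)/2,np.degrees(np.arctan2(*(h1-h2)[::-1])))
for v in (0,260):
  pass
g=lambda x,y:f(x,y,.095)
print("boom end edges",g(270,160),g(270,215), "x at mid", )
print("leg front tip px",230+50/2.3,70+247/2.3)
s=env.state();Rm=R.from_quat(s["ee_rot"]).as_matrix()
for e in(-.0023,0): print(proj("wrist",s["position"]+Rm@[.024+.004+e,0,.0746],mod))
go([.640,-.0985,.23],86.4)
E
```

```text
corners [ 0.6807 -0.0762] [ 0.6768 -0.1266] [ 0.6002 -0.1213] [ 0.6036 -0.0721] mean [ 0.640325 -0.09905 ]
holes [ 0.6648 -0.1009] [ 0.6168 -0.0968] 0.04817478593621349 [ 0.6408  -0.09885] -4.8821640788407
boom end edges [ 0.6499 -0.1547] [ 0.6218 -0.1551] x at mid
leg front tip px 251.73913043478262 177.3913043478261
[262.43428491 172.67849256]
[262.47855741 169.71693802]
pos [ 0.6194 -0.0519  0.2787] ydir deg -93.95 q6 1.365 t 6.2
travel cm [2.39 4.49 4.88]
twist -0.35
```

```bash
python3 -m creep '[{"travel":[1,2,0],"twist":0},{"travel":[2,4,1],"twist":0},{"travel":[2.5,4.5,3],"twist":0},{"travel":[2.5,4.5,6],"twist":0},{"travel":[2.5,4.5,8],"twist":0},{"travel":[2.5,4.5,8],"twist":0},{"travel":[2.5,4.5,8],"twist":0},{"travel":[2.5,4.5,8],"twist":0}]'
python3 - <<'E'
from h import *
go([.6415,-.0985,.165],86.0)
mod=model("wrist"); im=env.snapshot("wrist"); np.savez("w4.npz",im=im,K=mod[0],R=mod[1],t=mod[2])
print([proj("wrist",p,mod).round(0) for p in((.662,-.099,.076),(.613,-.096,.076))])
cv2.imwrite("pics/w4.png",cv2.resize(im[90:220,190:320],None,fx=4,fy=4,interpolation=cv2.INTER_CUBIC)[:,:,::-1])
E
```

```text
t: 7.0
position: [0.641, -0.0897, 0.2035]
ee_rot: [1.0, -0.031, 0.001, 0.0]
ft_force: [0.3, -0.2, -1.9]
opening: 0.0129
grip_force: 59.8
pos [ 0.641  -0.0897  0.2035] ydir deg -93.61 q6 1.309 t 7.0
travel cm [0.1  0.88 3.85]
twist 0.39
[array([261., 166.]), array([260., 215.])]
```

View pics/w4.png

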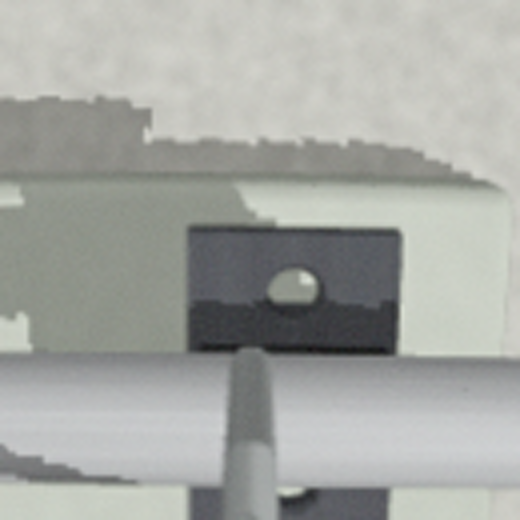

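```bash
cat > fit.py <<'E'
from h import *
def rep(s,mod,hole,tip=(252.1,177)):
    Rm=R.from_quat(s["ee_rot"]).as_matrix();p=s["position"]
    H=cast("wrist",hole,.076,mod); T=cast("wrist",tip,p[2]-.0746,mod)
    print("hole",H.round(4),"tip front edge",T.round(4)," tool-frame cm: hole",(Rm.T@(H-p)*100).round(2),"leg axis",(Rm.T@(T-p)*100-[.4,0,0]).round(2))
E
python3 - <<'E'
from fit import *
d=np.load("w4.npz"); rep(env.state(),(d["K"],d["R"],d["t"]),(263.1,161.6))
E
```

```text
hole [ 0.6656 -0.1013  0.076 ] tip front edge [ 0.666  -0.0911  0.1293]  tool-frame cm: hole [ 2.48  0.99 12.8 ] leg axis [ 2.07 -0.03  7.47]
```

```bash
python3 -m creep '[{"travel":[0.4,1,0],"twist":0.4},{"travel":[0.4,1,0],"twist":0.4},{"travel":[0.4,1,1],"twist":0.4},{"travel":[0.4,1,2],"twist":0.4},{"travel":[0.4,1,3],"twist":0.4},{"travel":[0.4,1,4],"twist":0.4},{"travel":[0.4,1,4],"twist":0.4},{"travel":[0.4,1,4],"twist":0.4}]'
python3 - <<'E'
from fit import *
mod=model("wrist"); s=env.state(); im=env.snapshot("wrist"); np.savez("w5.npz",im=im,K=mod[0],R=mod[1],t=mod[2])
go([.6415,-.0985,.165],86.0)
rep(s,mod,(252,177))
cv2.imwrite("pics/w5.png",cv2.resize(im[130:250,190:310],None,fx=5,fy=5,interpolation=cv2.INTER_CUBIC)[:,:,::-1])
E
```

```text
t: 7.85
position: [0.6436, -0.0997, 0.1618]
ee_rot: [0.999, -0.035, -0.0, -0.0]
ft_force: [0.5, 0.1, -1.6]
opening: 0.0132
grip_force: 59.8
pos [ 0.644  -0.0999  0.1625] ydir deg -94.01 q6 1.302 t 7.9
travel cm [-0.26 -0.12 -0.25]
twist -0.01
hole [ 0.6652 -0.1009  0.076 ] tip front edge [ 0.6683 -0.1012  0.0872]  tool-frame cm: hole [ 2.18 -0.03  8.58] leg axis [ 2.09 -0.02  7.46]
```

View pics/w5.png

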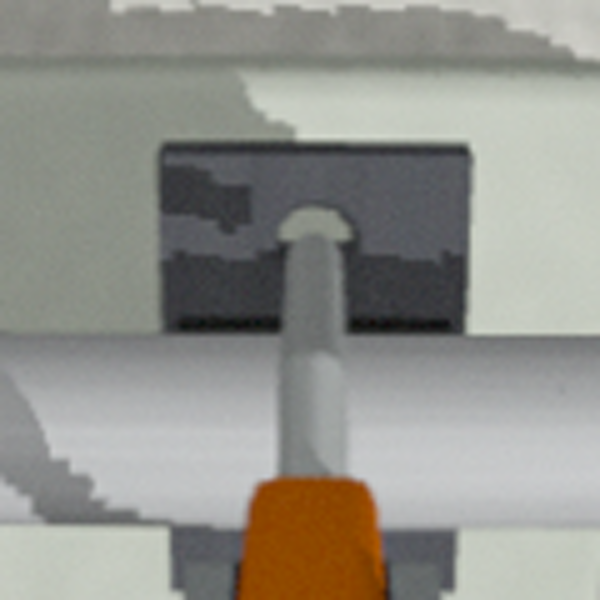

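Hole centre ≈ crop (316,233); the leg tip is aligned laterally and about 1.5 mm short in x. I'll correct that and lower.

```bash
python3 -m creep '[{"travel":[0.15,0.05,0],"twist":0},{"travel":[0.15,0.05,0.5],"twist":0},{"travel":[0.15,0.05,1],"twist":0},{"travel":[0.15,0.05,1.4],"twist":0},{"travel":[0.15,0.05,1.6],"twist":0},{"travel":[0.15,0.05,1.6],"twist":0},{"travel":[0.15,0.05,1.6],"twist":0}]'
python3 - <<'E'
from h import *
s=env.state();print(s["ft_force"],s["wrist_torque"],s["position"])
E
```

```text
t: 8.6
position: [0.6442, -0.1001, 0.1453]
ee_rot: [0.999, -0.035, -0.001, -0.0]
ft_force: [-3.3, 0.8, -3.1]
opening: 0.0132
grip_force: 59.6
[-3.32264735  0.75893671 -3.1191544 ] [ 0.2094952   0.84797437 -0.06028007] [ 0.64422014 -0.10012707  0.14527067]
```

```bash
python3 -m creep '[{"travel":[-0.05,0,0.4],"twist":0},{"travel":[-0.05,0,0.8],"twist":0},{"travel":[-0.05,0,1.2],"twist":0},{"travel":[-0.05,0,1.6],"twist":0},{"travel":[-0.05,0,2],"twist":0},{"travel":[-0.05,0,2.3],"twist":0},{"travel":[-0.05,0,2.4],"twist":0},{"travel":[-0.05,0,2.4],"twist":0}]'
```

```text
t: 9.4
position: [0.644, -0.1002, 0.1224]
ee_rot: [0.999, -0.035, -0.001, -0.0]
ft_force: [-5.8, 2.4, 0.9]
opening: 0.0132
grip_force: 60.2
```

```bash
python3 -m creep '[{"travel":[-0.07,0,0.1],"twist":0},{"travel":[-0.07,0,0.2],"twist":0},{"travel":[-0.07,0,0.3],"twist":0},{"travel":[-0.07,0,0.3],"twist":0},{"travel":[-0.07,0,0.3],"twist":0}]'
```

```text
t: 9.9
position: [0.644, -0.1003, 0.1205]
ee_rot: [0.999, -0.035, -0.0, -0.0]
ft_force: [-7.3, 1.6, 6.1]
opening: 0.0126
grip_force: 61.0
```

```bash
python3 -m creep '[{"travel":[0,0,0],"twist":0},{"travel":[0,0,0],"twist":0},{"travel":[0,0,0],"twist":0},{"travel":[0,0,0],"twist":0},{"travel":[0,0,0],"twist":0}]' 1
python3 -m creep '[{"travel":[0,0,-1],"twist":0},{"travel":[0,0,-3],"twist":0},{"travel":[0,0,-7],"twist":0},{"travel":[0,0,-11],"twist":0},{"travel":[0,0,-15],"twist":0},{"travel":[0,0,-15],"twist":0},{"travel":[0,0,-15],"twist":0}]'
python3 - <<'E'
from h import *
go([.465,-.285,.26],90)
im=env.snapshot("wrist"); a=cv2.resize(im[90:330,130:370],None,fx=1.6,fy=1.6)
t=cv2.resize(env.snapshot("scene")[120:290,60:360],None,fx=1.35,fy=1.35)
c=np.zeros((400,800,3),np.uint8); c[:384,:384]=a; c[:t.shape[0],390:390+t.shape[1]]=t
cv2.imwrite("pics/chk.png",c[:,:,::-1])
im=env.snapshot("top")
for nm,lo,hi in(("red",(0,150,90),(5,255,255)),("yel",(18,130,90),(32,255,255)),("green",(50,100,40),(85,255,255))):
    for cc,st in blobs(im,lo,hi): print(nm,cc,cast("top",cc,.092)[:2].round(3))
E
```

```text
t: 10.4
position: [0.6443, -0.1005, 0.1194]
ee_rot: [0.999, -0.035, 0.0, 0.0]
ft_force: [0.5, -0.6, -0.5]
opening: 0.0836
grip_force: 0.0
t: 11.1
position: [0.6448, -0.1006, 0.2714]
ee_rot: [0.999, -0.035, 0.002, 0.001]
ft_force: [-0.6, -1.1, -1.3]
opening: 0.0855
grip_force: 0.0
pos [ 0.6448 -0.1006  0.2714] ydir deg -94.02 q6 1.301 t 11.1
travel cm [-16.65  19.65   1.1 ]
twist -4.02
red [326.7 219.3] [ 0.462 -0.281]
red [504.  343.9] [ 0.092 -0.796]
yel [362.7 175.5] [ 0.595 -0.396]
green [363.9 207.4] [ 0.497 -0.396]
```

View pics/chk.png

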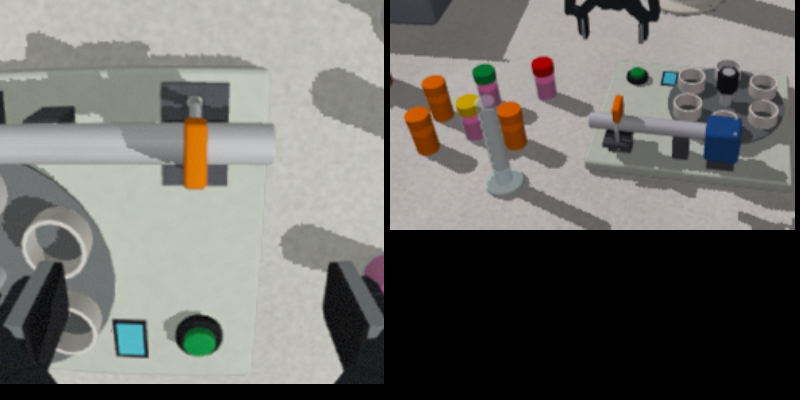

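The check picture shows the U-bolt standing home over the boom, both legs in the bracket. Bottles haven't moved. Next: the red bottle.

```bash
python3 -m creep '[{"travel":[-2,2,0],"twist":-8.5},{"travel":[-4,4,0],"twist":-17},{"travel":[-6,6,0],"twist":-25.5},{"travel":[-8,8,0],"twist":-34},{"travel":[-10,10,0],"twist":-42.5},{"travel":[-11.5,12,0],"twist":-51},{"travel":[-13,14,0],"twist":-59.5},{"travel":[-14.5,16,0],"twist":-68},{"travel":[-15.6,18,0],"twist":-76.5},{"travel":[-16.6,19.6,0],"twist":-85}]'
python3 -m creep '[{"travel":[0,0,1],"twist":-5},{"travel":[0,0,2],"twist":-5},{"travel":[0,0,2],"twist":-5},{"travel":[0,0,2],"twist":-5}]'
cat > cap.py <<'E'
from h import *
import sys
C={"red":((0,150,60),(5,255,255)),"yellow":((18,130,60),(32,255,255)),"green":((50,100,40),(85,255,255))}
def cap(col,near,name="wrist",z=.092,tag=None):
    s=env.state();mod=model(name);im=env.snapshot(name)
    m=cv2.inRange(cv2.cvtColor(im,cv2.COLOR_RGB2HSV),np.array(C[col][0]),np.array(C[col][1]))
    cs=[c for c in cv2.findContours(m,cv2.RETR_EXTERNAL,cv2.CHAIN_APPROX_NONE)[0] if len(c)>12]
    # contour onto top plane; bright top face only: fit circle of known radius to the far/top edge is ambiguous, so use both planes
    out=[]
    for c in cs:
        P=np.array([cast(name,p[0],z,mod)[:2] for p in c]); (x,y),r=cv2.minEnclosingCircle(P.astype(np.float32))
        if np.hypot(x-near[0],y-near[1])<.08:
            cam=(-mod[1].T@mod[2])[:2]; u=np.array([x,y])-cam; dist=np.linalg.norm(u); u/=max(dist,1e-6)
            far=(P@u).max(); v=np.array([-u[1],u[0]]); lat=(P@v); 
            near_=(P@u).min()
            # camera-side edge low (side visible) -> far edge is of the top rim
            cen=u*(far-.023)+v*(lat.max()+lat.min())/2
            out.append((cen.round(4),"r",round(r,4),"near-edge est",(u*(near_+.023)+v*(lat.max()+lat.min())/2).round(4)))
    if tag: cv2.imwrite(f"pics/{tag}.png",im[:,:,::-1])
    return s,out
E
python3 - <<'E'
from cap import *
s,o=cap("red",(.464,-.284),tag="w6"); print(o,model("wrist")[1][2]); go([.464,-.284,.058],-4)
E
```

```text
t: 12.25
position: [0.4633, -0.2846, 0.2676]
ee_rot: [0.759, 0.651, -0.0, -0.002]
ft_force: [1.3, -0.3, 0.2]
opening: 0.0852
grip_force: 0.0
t: 12.65
position: [0.4646, -0.2836, 0.2484]
ee_rot: [0.732, 0.682, -0.0, -0.001]
ft_force: [0.5, -0.5, 0.6]
opening: 0.085
grip_force: 0.0
[(array([ 0.4628, -0.2817]), 'r', 0.0235, 'near-edge est', array([ 0.4628, -0.2821]))] [-0.02375418 -0.32707313 -0.94470043]
pos [ 0.4648 -0.2838  0.249 ] ydir deg -4.05 q6 -0.7 t 12.7
travel cm [-0.03 -0.07 19.1 ]
twist -0.05
```

```bash
python3 -m creep '[{"travel":[0.2,-0.2,4],"twist":0},{"travel":[0.2,-0.2,8],"twist":0},{"travel":[0.2,-0.2,12],"twist":0},{"travel":[0.2,-0.2,16],"twist":0},{"travel":[0.2,-0.2,18.5],"twist":0},{"travel":[0.2,-0.2,19],"twist":0},{"travel":[0.2,-0.2,19],"twist":0}]'
python3 -m creep '[{"travel":[0,0,0],"twist":0},{"travel":[0,0,0],"twist":0},{"travel":[0,0,0],"twist":0},{"travel":[0,0,0],"twist":0},{"travel":[0,0,0],"twist":0},{"travel":[0,0,0],"twist":0}]' 0
python3 -m creep '[{"travel":[0,0,-2],"twist":0},{"travel":[0,0,-6],"twist":0},{"travel":[0,0,-10],"twist":0},{"travel":[0,0,-14],"twist":0},{"travel":[0,0,-16],"twist":0},{"travel":[0,0,-16],"twist":0},{"travel":[0,0,-16],"twist":0}]'
python3 - <<'E'
from h import *
go([.430,.105,.22],-4)
E
```

```text
t: 13.4
position: [0.463, -0.2819, 0.0594]
ee_rot: [0.731, 0.682, -0.0, -0.0]
ft_force: [-0.7, 0.7, 0.3]
opening: 0.0856
grip_force: 0.0
t: 14.0
position: [0.4638, -0.2831, 0.0613]
ee_rot: [0.731, 0.682, 0.0, 0.001]
ft_force: [-1.7, 0.2, 6.0]
opening: 0.0446
grip_force: 60.7
t: 14.7
position: [0.4626, -0.2819, 0.2186]
ee_rot: [0.732, 0.682, -0.0, -0.0]
ft_force: [-0.2, -0.1, -2.3]
opening: 0.0443
grip_force: 61.5
pos [ 0.4626 -0.2819  0.2186] ydir deg -4.03 q6 -0.7 t 14.7
travel cm [38.36 -5.97 -0.12]
twist -0.03
```

```bash
python3 -m creep '[{"travel":[3,-1,0],"twist":0},{"travel":[7,-2,0],"twist":0},{"travel":[11.5,-3,0],"twist":0},{"travel":[16,-4,0],"twist":0},{"travel":[20.5,-5,0],"twist":0},{"travel":[25,-5,0],"twist":0},{"travel":[28,-4,0],"twist":0},{"travel":[30,-2,0],"twist":0},{"travel":[30,-2,0],"twist":0},{"travel":[30,-2,0],"twist":0}]'
python3 - <<'E'
from h import *
go([.430,.105,.22],-4)
mod=model("wrist"); im=env.snapshot("wrist"); np.savez("w7.npz",im=im,K=mod[0],R=mod[1],t=mod[2])
cv2.imwrite("pics/w7.png",cv2.resize(im,None,fx=1.5,fy=1.5,interpolation=cv2.INTER_CUBIC)[:,:,::-1])
X=np.array([np.cos(-.066),np.sin(-.066)])
for a in range(0,360,60):
    th=np.radians(a)-.066; print(a,proj("wrist",[.514+.085*np.cos(th),.101+.085*np.sin(th),.078],mod).round(0))
E
```

```text
t: 15.7
position: [0.4627, 0.019, 0.2171]
ee_rot: [0.731, 0.682, -0.001, -0.002]
ft_force: [-0.5, -0.5, -1.3]
opening: 0.0448
grip_force: 62.0
pos [0.4627 0.019  0.2171] ydir deg -3.95 q6 -0.152 t 15.7
travel cm [ 8.35 -3.85 -0.27]
twist 0.05
0 [385. 103.]
60 [345.  26.]
120 [256.  21.]
180 [211.  98.]
240 [256. 173.]
300 [341. 174.]
```

View pics/w7.png

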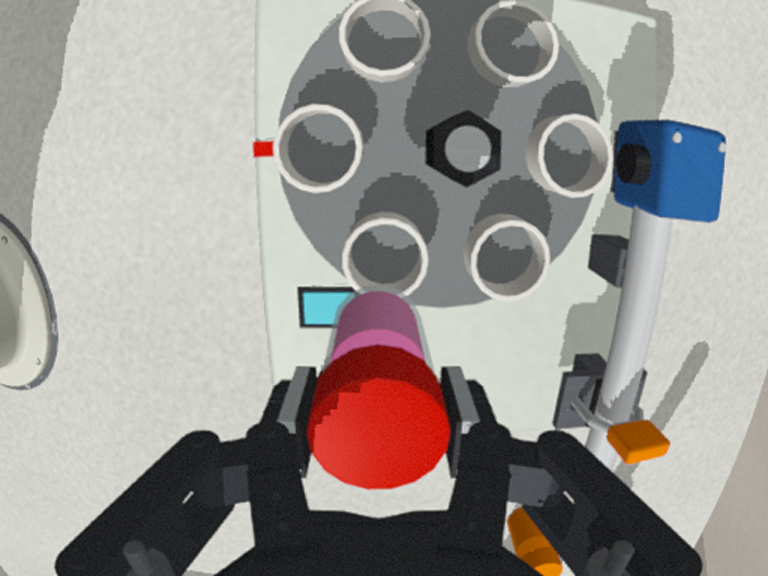

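Rim centres in the 1.5× view: load (320,147), others (386,255), (510,258), (573,155), (517,41), (384,37); the knob top is at (467,149).

```bash
python3 - <<'E'
from h import *
d=np.load("w7.npz"); mod=(d["K"],d["R"],d["t"])
c=np.array([cast("wrist",(x/1.5-.17,y/1.5-.17),.078,mod)[:2] for x,y in((320,147),(386,255),(510,258),(573,155),(517,41),(384,37))])
A=c.mean(0);dd=c-A;a=np.degrees(np.arctan2(dd[:,1],dd[:,0]));off=[(x-180-60*i+180)%360-180 for i,x in enumerate(a)]
print(c.round(4).tolist(),"axis",A,np.linalg.norm(dd,axis=1).round(4),np.round(off,1),np.mean(off))
w=np.radians(np.mean(off));L=A-.085*np.array([np.cos(w),np.sin(w)]);print("load",L)
print("knob",cast("wrist",(467/1.5-.17,149/1.5-.17),.127,mod))
print("button?")
go([L[0],L[1],.2],-4)
E
```

```text
[[0.4316, 0.1062], [0.4679, 0.0336], [0.5505, 0.0267], [0.5956, 0.0951], [0.5602, 0.1701], [0.4761, 0.1734]] axis [0.51365762 0.1008547 ] [0.0822 0.0813 0.0828 0.0821 0.0834 0.0817] [-3.7 -4.3 -3.6 -4.  -3.9 -2.6] -3.6938943353000346
load [0.42883421 0.10633091]
knob [0.51360922 0.10006481 0.127     ]
button?
pos [0.4627 0.0185 0.2174] ydir deg -4.01 q6 -0.152 t 15.75
travel cm [ 8.52 -3.98  1.76]
twist -0.01
```

```bash
python3 -m creep '[{"travel":[3,-1.5,0],"twist":0},{"travel":[6,-3,0],"twist":0},{"travel":[8.5,-3.9,0],"twist":0},{"travel":[8.5,-3.9,2],"twist":0},{"travel":[8.5,-3.9,5],"twist":0},{"travel":[8.5,-3.9,6.5],"twist":0},{"travel":[8.5,-3.9,6.5],"twist":0},{"travel":[8.5,-3.9,6.5],"twist":0}]'
python3 - <<'E'
from h import *
go([.4292,.1065,.110],-4)
E
```

```text
t: 16.55
position: [0.4307, 0.1054, 0.1543]
ee_rot: [0.732, 0.681, -0.0, -0.0]
ft_force: [0.6, -0.1, -1.2]
opening: 0.0445
grip_force: 62.1
pos [0.4307 0.1054 0.1543] ydir deg -4.09 q6 0.038 t 16.55
travel cm [ 0.1  -0.16  4.43]
twist -0.09
```

```bash
python3 -m creep '[{"travel":[0.1,-0.15,0],"twist":0},{"travel":[0.1,-0.15,1],"twist":0},{"travel":[0.1,-0.15,1.6],"twist":0},{"travel":[0.1,-0.15,2.1],"twist":0},{"travel":[0.1,-0.15,2.5],"twist":0},{"travel":[0.1,-0.15,2.5],"twist":0}]'
```

```text
t: 17.15
position: [0.4291, 0.1072, 0.1285]
ee_rot: [0.731, 0.682, -0.001, -0.001]
ft_force: [-1.1, 0.0, -1.5]
opening: 0.0446
grip_force: 62.1
```

Bottom is inside the rim with no contact force; continuing down.

```bash
python3 -m creep '[{"travel":[0,0,0.6],"twist":0},{"travel":[0,0,1.2],"twist":0},{"travel":[0,0,1.5],"twist":0},{"travel":[0,0,1.7],"twist":0},{"travel":[0,0,1.8],"twist":0},{"travel":[0,0,1.8],"twist":0}]'
```

```text
t: 17.75
position: [0.4297, 0.1072, 0.1114]
ee_rot: [0.731, 0.682, 0.0, 0.0]
ft_force: [-0.6, -0.9, -1.2]
opening: 0.0448
grip_force: 62.4
```

```bash
python3 -m creep '[{"travel":[0,0,0.1],"twist":0},{"travel":[0,0,0.2],"twist":0},{"travel":[0,0,0.2],"twist":0},{"travel":[0,0,0.2],"twist":0}]'
python3 -m creep '[{"travel":[0,0,0],"twist":0},{"travel":[0,0,0],"twist":0},{"travel":[0,0,0],"twist":0},{"travel":[0,0,0],"twist":0},{"travel":[0,0,0],"twist":0}]' 0.85
python3 -m creep '[{"travel":[0,0,-2],"twist":0},{"travel":[0,0,-5],"twist":0},{"travel":[0,0,-9],"twist":0},{"travel":[0,0,-9],"twist":0},{"travel":[0,0,-9],"twist":0}]'
python3 - <<'E'
from cap import *
s,o=cap("red",(.429,.107),z=.142); print(o,model("wrist")[1][2]);s,o=cap("red",(.429,.107),"top",z=.142);print(o)
go([.5137,.1009,.2],-3.6)
E
```

```text
t: 18.15
position: [0.43, 0.1073, 0.1112]
ee_rot: [0.731, 0.682, 0.0, 0.0]
ft_force: [-6.7, -0.5, 13.7]
opening: 0.0447
grip_force: 63.6
t: 18.65
position: [0.4295, 0.1071, 0.1092]
ee_rot: [0.731, 0.682, -0.0, -0.0]
ft_force: [-0.8, 0.2, -0.1]
opening: 0.0725
grip_force: 0.0
t: 19.15
position: [0.4303, 0.1071, 0.2002]
ee_rot: [0.731, 0.682, 0.001, 0.001]
ft_force: [-0.2, -0.4, -0.6]
opening: 0.0725
grip_force: 0.0
[(array([0.4295, 0.1084]), 'r', 0.0247, 'near-edge est', array([0.4297, 0.1106])), (array([0.4121, 0.1545]), 'r', 0.0071, 'near-edge est', array([0.394, 0.125]))] [-0.02361718 -0.32754972 -0.94453873]
[]
pos [0.4288 0.1072 0.1981] ydir deg -4.02 q6 0.04 t 19.25
travel cm [-0.03  8.51 -0.21]
twist -0.42
```

```bash
python3 -m creep '[{"travel":[0,4,0],"twist":-0.4},{"travel":[0,7.5,0],"twist":-0.4},{"travel":[0,8.5,0],"twist":-0.4},{"travel":[0,8.5,2],"twist":-0.4},{"travel":[0,8.5,5],"twist":-0.4},{"travel":[0,8.5,8],"twist":-0.4},{"travel":[0,8.5,10],"twist":-0.4},{"travel":[0,8.5,10.6],"twist":-0.4},{"travel":[0,8.5,10.6],"twist":-0.4}]' 0.8
python3 -m creep '[{"travel":[0,0,0],"twist":0},{"travel":[0,0,0],"twist":0},{"travel":[0,0,0],"twist":0},{"travel":[0,0,0],"twist":0},{"travel":[0,0,0],"twist":0},{"travel":[0,0,0],"twist":0}]' 0
```

```text
t: 20.15
position: [0.5133, 0.1013, 0.0923]
ee_rot: [0.729, 0.684, -0.001, -0.001]
ft_force: [-0.9, -0.2, 0.6]
opening: 0.0684
grip_force: 0.0
t: 20.75
position: [0.5144, 0.1012, 0.0941]
ee_rot: [0.729, 0.684, 0.0, 0.0]
ft_force: [-3.9, -0.4, 5.4]
opening: 0.0352
grip_force: 61.9
```

Gripped on flats. Turn 60° CCW (negative twist), gently.

```bash
python3 -m creep '[{"travel":[0,0,0],"twist":-5},{"travel":[0,0,0],"twist":-11},{"travel":[0,0,0],"twist":-17},{"travel":[0,0,0],"twist":-23},{"travel":[0,0,0],"twist":-29},{"travel":[0,0,0],"twist":-35},{"travel":[0,0,0],"twist":-41},{"travel":[0,0,0],"twist":-47},{"travel":[0,0,0],"twist":-53},{"travel":[0,0,0],"twist":-57}]'
python3 -m creep '[{"travel":[0,0,0],"twist":-2},{"travel":[0,0,0],"twist":-3},{"travel":[0,0,0],"twist":-3},{"travel":[0,0,0],"twist":-3},{"travel":[0,0,0],"twist":-3}]'
python3 -c "
from h import *
go([.5137,.1009,.2],-3.6);print(env.state()['wrist_torque'])"
```

```text
t: 21.75
position: [0.5134, 0.1008, 0.0941]
ee_rot: [0.312, 0.95, -0.001, -0.001]
ft_force: [-8.8, -3.0, 9.2]
opening: 0.0354
grip_force: 62.5
t: 22.25
position: [0.5133, 0.1008, 0.0941]
ee_rot: [0.289, 0.957, -0.001, -0.001]
ft_force: [-10.0, -3.2, 11.3]
opening: 0.035
grip_force: 62.5
pos [0.5133 0.1008 0.0941] ydir deg 56.39 q6 -1.021 t 22.25
travel cm [-1.000e-02  1.000e-02 -1.059e+01]
twist 59.99
[-0.06812323  0.95777669 -0.05236063]
```

```bash
python3 -m creep '[{"travel":[0,0,0],"twist":0},{"travel":[0,0,0],"twist":0},{"travel":[0,0,0],"twist":0},{"travel":[0,0,0],"twist":0}]' 0.8
python3 -m creep '[{"travel":[0,0,-3],"twist":0},{"travel":[0,0,-7],"twist":0},{"travel":[0,0,-11],"twist":0},{"travel":[0,0,-15],"twist":0},{"travel":[0,0,-15],"twist":7},{"travel":[0,0,-15],"twist":15},{"travel":[0,0,-15],"twist":23},{"travel":[0,0,-15],"twist":31},{"travel":[0,0,-15],"twist":39},{"travel":[0,0,-15],"twist":47}]'
python3 -m creep '[{"travel":[0,0,0],"twist":8},{"travel":[0,0,0],"twist":13},{"travel":[0,0,0],"twist":13},{"travel":[0,0,0],"twist":13}]' 1
python3 - <<'E'
from cap import *
w=np.radians(-3.7);A=np.array([.5133,.1009])
for k in range(3): print("click",k,A+.085*np.array([np.cos(np.pi+w+k*np.pi/3),np.sin(np.pi+w+k*np.pi/3)]))
print(cap("red",(.467,.03),z=.142,tag="w8")[1]);print(cap("yellow",(.597,-.397),"top")[1])
print(cap("green",(.497,-.397),"top")[1])
go([.597,-.397,.245],-4)
E
```

```text
t: 22.65
position: [0.5145, 0.1013, 0.0933]
ee_rot: [0.289, 0.957, 0.0, 0.0]
ft_force: [-0.5, -1.4, 0.5]
opening: 0.0682
grip_force: 0.0
t: 23.65
position: [0.5144, 0.1013, 0.2432]
ee_rot: [0.649, 0.761, 0.0, -0.0]
ft_force: [0.1, -0.2, -0.7]
opening: 0.0684
grip_force: 0.0
t: 24.05
position: [0.5144, 0.1013, 0.2432]
ee_rot: [0.728, 0.685, 0.0, -0.0]
ft_force: [-0.4, -0.2, -0.5]
opening: 0.0853
grip_force: 0.0
click 0 [0.42847717 0.10638525]
click 1 [0.46613822 0.0301839 ]
click 2 [0.55096105 0.02469865]
[(array([0.4674, 0.0307]), 'r', 0.0281, 'near-edge est', array([0.4705, 0.0399]))]
[(array([ 0.5935, -0.3943]), 'r', 0.0214, 'near-edge est', array([ 0.5951, -0.3981]))]
[(array([ 0.4962, -0.392 ]), 'r', 0.0203, 'near-edge est', array([ 0.4974, -0.4   ]))]
pos [0.5144 0.1012 0.2433] ydir deg -3.55 q6 0.026 t 24.2
travel cm [-49.21  11.34  -0.18]
twist 0.45
```

```bash
python3 -m creep '[{"travel":[-3,1,0],"twist":0.4},{"travel":[-7,2,0],"twist":0.4},{"travel":[-12,3,0],"twist":0.4},{"travel":[-17,4,0],"twist":0.4},{"travel":[-22,5,0],"twist":0.4},{"travel":[-27,6,0],"twist":0.4},{"travel":[-32,7.5,0],"twist":0.4},{"travel":[-37,9,0],"twist":0.4},{"travel":[-42,10,0],"twist":0.4},{"travel":[-46,11,0],"twist":0.4}]'
python3 -m creep '[{"travel":[-2,0.5,0],"twist":0},{"travel":[-3,0.5,0],"twist":0},{"travel":[-3,0.5,0],"twist":0},{"travel":[-3,0.5,0],"twist":0}]'
python3 - <<'E'
from cap import *
print(cap("yellow",(.596,-.396),tag="w9")[1])
go([.596,-.396,.059],-4)
E
```

```text
t: 25.2
position: [0.595, -0.3664, 0.2432]
ee_rot: [0.731, 0.682, 0.0, -0.0]
ft_force: [1.5, -1.1, 0.3]
opening: 0.0856
grip_force: 0.0
t: 25.6
position: [0.5981, -0.3933, 0.2434]
ee_rot: [0.731, 0.682, 0.0, -0.0]
ft_force: [-0.7, 0.5, -0.0]
opening: 0.0853
grip_force: 0.0
[(array([ 0.5969, -0.3987]), 'r', 0.0245, 'near-edge est', array([ 0.597 , -0.3972]))]
pos [ 0.5982 -0.3929  0.2436] ydir deg -3.92 q6 -0.681 t 25.65
travel cm [-0.33 -0.2  18.46]
twist 0.08
```

```bash
python3 -m creep '[{"travel":[-0.5,-0.1,4],"twist":0},{"travel":[-0.5,-0.1,8],"twist":0},{"travel":[-0.5,-0.1,12],"twist":0},{"travel":[-0.5,-0.1,16],"twist":0},{"travel":[-0.5,-0.1,18],"twist":0},{"travel":[-0.5,-0.1,18.5],"twist":0},{"travel":[-0.5,-0.1,18.5],"twist":0}]'
python3 -m creep '[{"travel":[0,0,0],"twist":0},{"travel":[0,0,0],"twist":0},{"travel":[0,0,0],"twist":0},{"travel":[0,0,0],"twist":0},{"travel":[0,0,0],"twist":0},{"travel":[0,0,0],"twist":0}]' 0
python3 -m creep '[{"travel":[0,0,-2],"twist":0},{"travel":[0,0,-6],"twist":0},{"travel":[0,0,-10],"twist":0},{"travel":[0,0,-14],"twist":0},{"travel":[0,0,-16],"twist":0},{"travel":[0,0,-16],"twist":0},{"travel":[0,0,-16],"twist":0}]'
python3 - <<'E'
from h import *
go([.4292,.1068,.22],-4)
E
```

```text
t: 26.35
position: [0.5967, -0.3983, 0.0584]
ee_rot: [0.731, 0.682, 0.0, -0.0]
ft_force: [0.3, 0.5, -0.0]
opening: 0.0852
grip_force: 0.0
t: 26.95
position: [0.5977, -0.4005, 0.0607]
ee_rot: [0.731, 0.682, 0.0, 0.002]
ft_force: [1.1, -0.3, 5.6]
opening: 0.0446
grip_force: 62.0
t: 27.65
position: [0.5962, -0.3992, 0.2171]
ee_rot: [0.732, 0.682, -0.0, -0.001]
ft_force: [-0.3, 0.8, -2.4]
opening: 0.0445
grip_force: 61.6
pos [ 0.5962 -0.3992  0.2171] ydir deg -4.03 q6 -0.688 t 27.65
travel cm [ 49.3  -20.21  -0.22]
twist -0.03
```

```bash
python3 -m creep '[{"travel":[3,-1.2,-0.5],"twist":0},{"travel":[7,-2.8,-1],"twist":0},{"travel":[11.5,-4.7,-1.5],"twist":0},{"travel":[16,-6.5,-2],"twist":0},{"travel":[20.5,-8.4,-2],"twist":0},{"travel":[25,-10.2,-2],"twist":0},{"travel":[29.5,-12,-2],"twist":0},{"travel":[34,-14,-2],"twist":0},{"travel":[38.5,-16,-2],"twist":0},{"travel":[43,-18,-2],"twist":0}]'
python3 -m creep '[{"travel":[4,-1.5,0],"twist":0},{"travel":[6,-2.2,0],"twist":0},{"travel":[6.2,-2.2,0],"twist":0},{"travel":[6.2,-2.2,3],"twist":0},{"travel":[6.2,-2.2,6],"twist":0},{"travel":[6.2,-2.2,8.4],"twist":0},{"travel":[6.2,-2.2,8.4],"twist":0},{"travel":[6.2,-2.2,8.4],"twist":0}]'
python3 - <<'E'
from h import *
go([.4292,.1070,.1285],-4)
E
```

```text
t: 28.65
position: [0.4446, 0.044, 0.2354]
ee_rot: [0.732, 0.682, -0.001, -0.002]
ft_force: [1.0, 0.2, -1.3]
opening: 0.0444
grip_force: 62.0
t: 29.45
position: [0.4291, 0.1048, 0.1536]
ee_rot: [0.732, 0.682, -0.001, -0.001]
ft_force: [-0.8, -0.8, -1.1]
opening: 0.0445
grip_force: 62.1
pos [0.4291 0.1048 0.1536] ydir deg -4.07 q6 0.036 t 29.45
travel cm [0.22 0.   2.51]
twist -0.07
```

```bash
python3 -m creep '[{"travel":[0.2,0,0],"twist":0},{"travel":[0.2,0,1],"twist":0},{"travel":[0.2,0,1.6],"twist":0},{"travel":[0.2,0,2.1],"twist":0},{"travel":[0.2,0,2.5],"twist":0},{"travel":[0.2,0,2.5],"twist":0}]'
```

```text
t: 30.05
position: [0.4291, 0.1075, 0.1286]
ee_rot: [0.731, 0.682, -0.001, -0.001]
ft_force: [-1.0, -0.1, -2.3]
opening: 0.0444
grip_force: 62.1
```

```bash
python3 -m creep '[{"travel":[0,0,0.6],"twist":0},{"travel":[0,0,1.2],"twist":0},{"travel":[0,0,1.5],"twist":0},{"travel":[0,0,1.7],"twist":0},{"travel":[0,0,1.8],"twist":0},{"travel":[0,0,1.8],"twist":0}]'
```

```text
t: 30.65
position: [0.4297, 0.1075, 0.1112]
ee_rot: [0.731, 0.682, -0.0, -0.0]
ft_force: [0.8, -0.1, -1.3]
opening: 0.0446
grip_force: 62.1
```

```bash
python3 -m creep '[{"travel":[0,0,0.1],"twist":0},{"travel":[0,0,0.1],"twist":0},{"travel":[0,0,0.1],"twist":0}]'
python3 -m creep '[{"travel":[0,0,0],"twist":0},{"travel":[0,0,0],"twist":0},{"travel":[0,0,0],"twist":0},{"travel":[0,0,0],"twist":0},{"travel":[0,0,0],"twist":0}]' 0.85
python3 -m creep '[{"travel":[0,0,-2],"twist":0},{"travel":[0,0,-5],"twist":0},{"travel":[0,0,-9],"twist":0},{"travel":[0,0,-9],"twist":0},{"travel":[0,0,-9],"twist":0}]'
python3 - <<'E'
from cap import *
print(cap("yellow",(.429,.107),z=.142)[1]); print(cap("green",(.497,-.396),"top")[1])
go([.5137,.1009,.0925],-3.6)
E
```

```text
t: 30.95
position: [0.43, 0.1075, 0.1106]
ee_rot: [0.731, 0.682, 0.0, 0.0]
ft_force: [0.4, -0.2, -0.4]
opening: 0.0443
grip_force: 62.5
t: 31.45
position: [0.4297, 0.1075, 0.1103]
ee_rot: [0.731, 0.682, 0.0, 0.0]
ft_force: [-0.0, -0.2, 0.2]
opening: 0.0725
grip_force: 0.0
t: 31.95
position: [0.4304, 0.1075, 0.2012]
ee_rot: [0.731, 0.682, 0.001, 0.001]
ft_force: [-0.0, 0.4, -0.6]
opening: 0.0726
grip_force: 0.0
[(array([0.4297, 0.109 ]), 'r', 0.0252, 'near-edge est', array([0.43  , 0.1127]))]
[(array([ 0.4963, -0.3926]), 'r', 0.0201, 'near-edge est', array([ 0.4973, -0.3995]))]
pos [0.4289 0.1075 0.1992] ydir deg -4.02 q6 0.041 t 32.05
travel cm [-0.06  8.53 10.65]
twist -0.42
```

Yellow is seated. Turn one click.

```bash
python3 -m creep '[{"travel":[0,4,0],"twist":-0.4},{"travel":[0,7.5,0],"twist":-0.4},{"travel":[0,8.4,0],"twist":-0.4},{"travel":[0,8.4,2],"twist":-0.4},{"travel":[0,8.4,5],"twist":-0.4},{"travel":[0,8.4,8],"twist":-0.4},{"travel":[0,8.4,10],"twist":-0.4},{"travel":[0,8.4,10.6],"twist":-0.4},{"travel":[0,8.4,10.6],"twist":-0.4}]' 0.8
python3 -m creep '[{"travel":[0,0,0],"twist":0},{"travel":[0,0,0],"twist":0},{"travel":[0,0,0],"twist":0},{"travel":[0,0,0],"twist":0},{"travel":[0,0,0],"twist":0},{"travel":[0,0,0],"twist":0}]' 0
```

```text
t: 32.95
position: [0.5123, 0.1017, 0.0933]
ee_rot: [0.729, 0.684, -0.001, -0.001]
ft_force: [-0.8, 0.3, 0.2]
opening: 0.0684
grip_force: 0.0
t: 33.55
position: [0.5144, 0.1016, 0.0954]
ee_rot: [0.729, 0.684, 0.001, 0.001]
ft_force: [0.2, -0.1, 6.0]
opening: 0.0352
grip_force: 64.4
```

```bash
python3 -m creep '[{"travel":[0,0,0],"twist":-5},{"travel":[0,0,0],"twist":-11},{"travel":[0,0,0],"twist":-17},{"travel":[0,0,0],"twist":-23},{"travel":[0,0,0],"twist":-29},{"travel":[0,0,0],"twist":-35},{"travel":[0,0,0],"twist":-41},{"travel":[0,0,0],"twist":-47},{"travel":[0,0,0],"twist":-53},{"travel":[0,0,0],"twist":-57}]'
python3 -m creep '[{"travel":[0,0,0],"twist":-2},{"travel":[0,0,0],"twist":-3},{"travel":[0,0,0],"twist":-3},{"travel":[0,0,0],"twist":-3},{"travel":[0,0,0],"twist":-3}]'
python3 -m creep '[{"travel":[0,0,0],"twist":0},{"travel":[0,0,0],"twist":0},{"travel":[0,0,0],"twist":0},{"travel":[0,0,0],"twist":0}]' 0.8
python3 -m creep '[{"travel":[0,0,-3],"twist":0},{"travel":[0,0,-7],"twist":0},{"travel":[0,0,-11],"twist":0},{"travel":[0,0,-15],"twist":0},{"travel":[0,0,-15],"twist":7},{"travel":[0,0,-15],"twist":15},{"travel":[0,0,-15],"twist":23},{"travel":[0,0,-15],"twist":31},{"travel":[0,0,-15],"twist":39},{"travel":[0,0,-15],"twist":47}]'
python3 -m creep '[{"travel":[0,0,0],"twist":8},{"travel":[0,0,0],"twist":13},{"travel":[0,0,0],"twist":13},{"travel":[0,0,0],"twist":13}]' 1
python3 - <<'E'
from cap import *
print(cap("red",(.551,.0247),z=.142)[1]);print(cap("yellow",(.466,.03),z=.142)[1])
print(cap("green",(.497,-.397),"top")[1])
go([.497,-.397,.245],-4)
E
```

```text
t: 34.55
position: [0.5131, 0.101, 0.0954]
ee_rot: [0.312, 0.95, -0.001, -0.0]
ft_force: [-6.8, -3.6, 12.1]
opening: 0.0347
grip_force: 65.1
t: 35.05
position: [0.5131, 0.101, 0.0954]
ee_rot: [0.289, 0.957, -0.001, -0.0]
ft_force: [-7.2, -4.2, 10.8]
opening: 0.0351
grip_force: 65.1
t: 35.45
position: [0.5132, 0.1017, 0.094]
ee_rot: [0.289, 0.957, -0.0, -0.0]
ft_force: [-0.2, 0.7, -0.3]
opening: 0.0687
grip_force: 0.0
t: 36.45
position: [0.5133, 0.1016, 0.2441]
ee_rot: [0.649, 0.761, -0.0, -0.0]
ft_force: [0.2, -0.3, -0.0]
opening: 0.0681
grip_force: 0.0
t: 36.85
position: [0.5134, 0.1016, 0.2441]
ee_rot: [0.728, 0.685, -0.0, -0.0]
ft_force: [0.3, -0.5, -0.2]
opening: 0.0858
grip_force: 0.0
[(array([0.5511, 0.0271]), 'r', 0.0272, 'near-edge est', array([0.5495, 0.035 ]))]
[(array([0.466 , 0.0311]), 'r', 0.0287, 'near-edge est', array([0.4696, 0.0416]))]
[(array([ 0.4963, -0.3926]), 'r', 0.0201, 'near-edge est', array([ 0.4973, -0.3995]))]
pos [0.5134 0.1016 0.2442] ydir deg -3.55 q6 0.026 t 37.0
travel cm [-49.87   1.45  -0.08]
twist 0.45
```

```bash
python3 -m creep '[{"travel":[-3,0,0],"twist":0.4},{"travel":[-7,0.2,0],"twist":0.4},{"travel":[-12,0.4,0],"twist":0.4},{"travel":[-17,0.5,0],"twist":0.4},{"travel":[-22,0.7,0],"twist":0.4},{"travel":[-27,0.9,0],"twist":0.4},{"travel":[-32,1,0],"twist":0.4},{"travel":[-37,1.2,0],"twist":0.4},{"travel":[-42,1.4,0],"twist":0.4},{"travel":[-46,1.4,0],"twist":0.4}]'
python3 -m creep '[{"travel":[-2,0,0],"twist":0},{"travel":[-3.8,0,0],"twist":0},{"travel":[-3.8,0,0],"twist":0},{"travel":[-3.8,0,0],"twist":0}]'
python3 - <<'E'
from cap import *
print(cap("green",(.497,-.397))[1])
go([.497,-.397,.059],-4)
E
```

```text
t: 38.0
position: [0.4978, -0.3612, 0.2442]
ee_rot: [0.732, 0.682, -0.0, 0.0]
ft_force: [0.1, 0.3, 0.4]
opening: 0.0853
grip_force: 0.0
t: 38.4
position: [0.4957, -0.3959, 0.244]
ee_rot: [0.731, 0.682, 0.0, -0.0]
ft_force: [0.7, 0.6, 0.4]
opening: 0.0853
grip_force: 0.0
[(array([ 0.4979, -0.3974]), 'r', 0.024, 'near-edge est', array([ 0.4979, -0.396 ]))]
pos [ 0.4959 -0.3954  0.2442] ydir deg -3.97 q6 -0.794 t 38.45
travel cm [-0.17  0.12 18.52]
twist 0.03
```

```bash
python3 -m creep '[{"travel":[-0.1,0.2,4],"twist":0},{"travel":[-0.1,0.2,8],"twist":0},{"travel":[-0.1,0.2,12],"twist":0},{"travel":[-0.1,0.2,16],"twist":0},{"travel":[-0.1,0.2,18],"twist":0},{"travel":[-0.1,0.2,18.5],"twist":0},{"travel":[-0.1,0.2,18.5],"twist":0}]'
python3 -m creep '[{"travel":[0,0,0],"twist":0},{"travel":[0,0,0],"twist":0},{"travel":[0,0,0],"twist":0},{"travel":[0,0,0],"twist":0},{"travel":[0,0,0],"twist":0},{"travel":[0,0,0],"twist":0}]' 0
python3 -m creep '[{"travel":[0,0,-2],"twist":0},{"travel":[0,0,-6],"twist":0},{"travel":[0,0,-10],"twist":0},{"travel":[0,0,-14],"twist":0},{"travel":[0,0,-18],"twist":0},{"travel":[0,0,-18],"twist":0},{"travel":[0,0,-18],"twist":0}]'
python3 - <<'E'
from h import *
go([.4292,.1070,.236],-4)
E
```

```text
t: 39.15
position: [0.4979, -0.3964, 0.0593]
ee_rot: [0.731, 0.682, 0.0, -0.0]
ft_force: [0.5, -0.1, -0.2]
opening: 0.0854
grip_force: 0.0
t: 39.75
position: [0.4986, -0.3986, 0.0614]
ee_rot: [0.731, 0.682, -0.0, 0.002]
ft_force: [-0.9, 1.0, 6.2]
opening: 0.0445
grip_force: 62.0
t: 40.45
position: [0.4978, -0.3977, 0.24]
ee_rot: [0.731, 0.682, -0.0, 0.001]
ft_force: [-0.6, 0.4, -2.2]
opening: 0.0446
grip_force: 61.8
pos [ 0.4978 -0.3977  0.24  ] ydir deg -4.02 q6 -0.793 t 40.45
travel cm [ 49.86 -10.38   0.34]
twist -0.02
```

```bash
python3 -m creep '[{"travel":[3,-0.6,0],"twist":0},{"travel":[7,-1.5,0],"twist":0},{"travel":[11.5,-2.4,0],"twist":0},{"travel":[16,-3.3,0],"twist":0},{"travel":[20.5,-4.2,0],"twist":0},{"travel":[25,-5.2,0],"twist":0},{"travel":[29.5,-6.1,0],"twist":0},{"travel":[34,-7.1,0],"twist":0},{"travel":[38.5,-8,0],"twist":0},{"travel":[43,-9,0],"twist":0}]'
python3 -m creep '[{"travel":[4,-0.8,0],"twist":0},{"travel":[6.5,-1.4,0],"twist":0},{"travel":[6.8,-1.4,0],"twist":0},{"travel":[6.8,-1.4,3],"twist":0},{"travel":[6.8,-1.4,6],"twist":0},{"travel":[6.8,-1.4,8.5],"twist":0},{"travel":[6.8,-1.4,8.5],"twist":0},{"travel":[6.8,-1.4,8.5],"twist":0}]'
python3 - <<'E'
from h import *
go([.4292,.1072,.1285],-4)
E
```

```text
t: 41.45
position: [0.436, 0.0398, 0.2368]
ee_rot: [0.732, 0.682, -0.001, -0.002]
ft_force: [1.0, 0.9, -1.8]
opening: 0.0444
grip_force: 61.9
t: 42.25
position: [0.4281, 0.1061, 0.1536]
ee_rot: [0.732, 0.682, -0.001, -0.001]
ft_force: [0.2, 0.3, -1.5]
opening: 0.0442
grip_force: 62.0
pos [0.4281 0.1061 0.1536] ydir deg -4.06 q6 0.039 t 42.25
travel cm [0.12 0.1  2.51]
twist -0.06
```

```bash
python3 -m creep '[{"travel":[0.1,0.1,0],"twist":0},{"travel":[0.1,0.1,1],"twist":0},{"travel":[0.1,0.1,1.6],"twist":0},{"travel":[0.1,0.1,2.1],"twist":0},{"travel":[0.1,0.1,2.5],"twist":0},{"travel":[0.1,0.1,2.5],"twist":0}]'
```

```text
t: 42.85
position: [0.4293, 0.1076, 0.1286]
ee_rot: [0.731, 0.682, -0.001, -0.001]
ft_force: [-0.7, -0.7, -1.6]
opening: 0.0446
grip_force: 62.0
```

```bash
python3 -m creep '[{"travel":[0,0,0.6],"twist":0},{"travel":[0,0,1.2],"twist":0},{"travel":[0,0,1.5],"twist":0},{"travel":[0,0,1.7],"twist":0},{"travel":[0,0,1.8],"twist":0},{"travel":[0,0,1.9],"twist":0},{"travel":[0,0,1.9],"twist":0}]'
```

```text
t: 43.55
position: [0.4298, 0.1077, 0.1114]
ee_rot: [0.731, 0.682, -0.0, -0.0]
ft_force: [-5.5, 0.4, 7.6]
opening: 0.0447
grip_force: 63.2
```

Seated on the cup floor; release, then turn.

```bash
python3 -m creep '[{"travel":[0,0,0],"twist":0},{"travel":[0,0,0],"twist":0},{"travel":[0,0,0],"twist":0},{"travel":[0,0,0],"twist":0},{"travel":[0,0,0],"twist":0}]' 0.85
python3 -m creep '[{"travel":[0,0,-2],"twist":0},{"travel":[0,0,-5],"twist":0},{"travel":[0,0,-9],"twist":0},{"travel":[0,0,-9],"twist":0},{"travel":[0,0,-9],"twist":0}]'
python3 - <<'E'
from cap import *
print(cap("green",(.429,.107),z=.142)[1])
go([.5135,.1012,.0925],-3.6)
E
```

```text
t: 44.05
position: [0.4299, 0.1075, 0.1103]
ee_rot: [0.731, 0.682, 0.0, 0.0]
ft_force: [0.6, 0.3, -0.2]
opening: 0.0724
grip_force: 0.0
t: 44.55
position: [0.4306, 0.1075, 0.2012]
ee_rot: [0.731, 0.682, 0.001, 0.001]
ft_force: [-0.3, -0.1, -0.7]
opening: 0.0726
grip_force: 0.0
[(array([0.4298, 0.1083]), 'r', 0.025, 'near-edge est', array([0.43  , 0.1121]))]
pos [0.4297 0.1076 0.1999] ydir deg -4.02 q6 0.041 t 44.6
travel cm [-0.05  8.41 10.73]
twist -0.42
```

```bash
python3 -m creep '[{"travel":[0,4,0],"twist":-0.4},{"travel":[0,7.5,0],"twist":-0.4},{"travel":[0,8.4,0],"twist":-0.4},{"travel":[0,8.4,2],"twist":-0.4},{"travel":[0,8.4,5],"twist":-0.4},{"travel":[0,8.4,8],"twist":-0.4},{"travel":[0,8.4,10],"twist":-0.4},{"travel":[0,8.4,10.6],"twist":-0.4},{"travel":[0,8.4,10.6],"twist":-0.4}]' 0.8
python3 -m creep '[{"travel":[0,0,0],"twist":0},{"travel":[0,0,0],"twist":0},{"travel":[0,0,0],"twist":0},{"travel":[0,0,0],"twist":0},{"travel":[0,0,0],"twist":0},{"travel":[0,0,0],"twist":0}]' 0
```

```text
t: 45.5
position: [0.5125, 0.1018, 0.0933]
ee_rot: [0.729, 0.684, -0.001, -0.001]
ft_force: [0.3, 0.1, 0.1]
opening: 0.0686
grip_force: 0.0
t: 46.1
position: [0.5145, 0.1017, 0.0955]
ee_rot: [0.729, 0.684, 0.001, 0.001]
ft_force: [-1.0, -0.4, 5.9]
opening: 0.0347
grip_force: 63.3
```

```bash
python3 -m creep '[{"travel":[0,0,0],"twist":-5},{"travel":[0,0,0],"twist":-11},{"travel":[0,0,0],"twist":-17},{"travel":[0,0,0],"twist":-23},{"travel":[0,0,0],"twist":-29},{"travel":[0,0,0],"twist":-35},{"travel":[0,0,0],"twist":-41},{"travel":[0,0,0],"twist":-47},{"travel":[0,0,0],"twist":-53},{"travel":[0,0,0],"twist":-57}]'
python3 -m creep '[{"travel":[0,0,0],"twist":-2},{"travel":[0,0,0],"twist":-3},{"travel":[0,0,0],"twist":-3},{"travel":[0,0,0],"twist":-3},{"travel":[0,0,0],"twist":-3}]'
python3 -m creep '[{"travel":[0,0,0],"twist":0},{"travel":[0,0,0],"twist":0},{"travel":[0,0,0],"twist":0},{"travel":[0,0,0],"twist":0}]' 0.8
python3 -m creep '[{"travel":[0,0,-3],"twist":0},{"travel":[0,0,-7],"twist":0},{"travel":[0,0,-11],"twist":0},{"travel":[0,0,-15],"twist":0},{"travel":[0,0,-15],"twist":7},{"travel":[0,0,-15],"twist":15},{"travel":[0,0,-15],"twist":23},{"travel":[0,0,-15],"twist":31},{"travel":[0,0,-15],"twist":39},{"travel":[0,0,-15],"twist":47}]'
python3 -m creep '[{"travel":[0,0,0],"twist":8},{"travel":[0,0,0],"twist":13},{"travel":[0,0,0],"twist":13},{"travel":[0,0,0],"twist":13}]' 0
python3 - <<'E'
from cap import *
print(cap("red",(.598,.095),z=.142,tag="w12")[1]);print(cap("yellow",(.551,.0247),z=.142)[1]);print(cap("green",(.466,.03),z=.142)[1])
mod=model("wrist");im=env.snapshot("wrist")
for b in blobs(im,(50,100,40),(85,255,255)): print(b[0],b[1],cast("wrist",b[0],.052,mod))
im=env.snapshot("top");
for b in blobs(im,(50,100,40),(85,255,255)): print(b[0],cast("top",b[0],.052))
cv2.imwrite("pics/top2.png",cv2.resize(im[130:260,90:400],None,fx=2.5,fy=2.5)[:,:,::-1])
go([.4255,-.087,.12],-4)
E
```

```text
t: 47.1
position: [0.5131, 0.1011, 0.0955]
ee_rot: [0.312, 0.95, -0.001, -0.001]
ft_force: [-9.2, -4.1, 11.1]
opening: 0.0353
grip_force: 64.0
t: 47.6
position: [0.513, 0.101, 0.0955]
ee_rot: [0.289, 0.957, -0.001, -0.001]
ft_force: [-8.9, -4.6, 12.3]
opening: 0.0356
grip_force: 64.0
t: 48.0
position: [0.5137, 0.1017, 0.0942]
ee_rot: [0.289, 0.957, 0.0, -0.0]
ft_force: [0.6, 0.7, -0.3]
opening: 0.0686
grip_force: 0.0
t: 49.0
position: [0.5136, 0.1017, 0.2441]
ee_rot: [0.649, 0.761, -0.0, -0.0]
ft_force: [0.5, 0.0, -0.4]
opening: 0.0682
grip_force: 0.0
t: 49.4
position: [0.5137, 0.1017, 0.2442]
ee_rot: [0.728, 0.685, -0.0, -0.0]
ft_force: [0.5, -0.3, -0.4]
opening: 0.0097
grip_force: 0.0
[(array([0.5982, 0.0963]), 'r', 0.0259, 'near-edge est', array([0.5946, 0.1004]))]
[(array([0.5528, 0.027 ]), 'r', 0.0276, 'near-edge est', array([0.5511, 0.0357]))]
[(array([0.4638, 0.0317]), 'r', 0.0283, 'near-edge est', array([0.467 , 0.0415]))]
[207.9 262. ] [187, 239, 44, 49, 1562] [ 0.44767618 -0.01710364  0.052     ]
[221.7 218.5] [0.46793142 0.03616987 0.052     ]
[261.4 232.4] [ 0.42407761 -0.08638963  0.052     ]
pos [0.5137 0.1017 0.2443] ydir deg -3.58 q6 0.027 t 49.65
travel cm [-19.38  -7.62  12.43]
twist 0.42
```

View pics/top2.png

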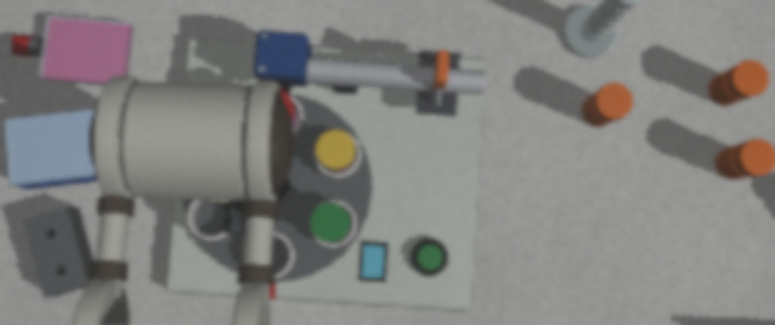

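The picture shows red, yellow and green in neighbouring cups counter-clockwise from the mark, with the U-bolt home and the bystanders in place. Now the button.

```bash
python3 -m creep '[{"travel":[-4,-1.5,0],"twist":0.4},{"travel":[-8,-3,0],"twist":0.4},{"travel":[-12,-5,0],"twist":0.4},{"travel":[-16,-6.5,0],"twist":0.4},{"travel":[-19.3,-7.6,0],"twist":0.4},{"travel":[-19.3,-7.6,4],"twist":0.4},{"travel":[-19.3,-7.6,8],"twist":0.4},{"travel":[-19.3,-7.6,12],"twist":0.4},{"travel":[-19.3,-7.6,16],"twist":0.4},{"travel":[-19.3,-7.6,17.5],"twist":0.4}]' 0
python3 -m creep '[{"travel":[0,0,0],"twist":0},{"travel":[0,0,0],"twist":0}]'
python3 -c "
from h import *
go([.425,-.0867,.0465],-4)"
```

```text
t: 50.65
position: [0.4228, -0.0848, 0.0655]
ee_rot: [0.731, 0.682, -0.001, -0.003]
ft_force: [-1.3, 0.1, -0.5]
opening: 0.0001
grip_force: 0.0
t: 50.85
position: [0.4262, -0.0864, 0.07]
ee_rot: [0.731, 0.682, 0.0, 0.0]
ft_force: [0.6, -0.9, -0.7]
opening: 0.0002
grip_force: 0.0
pos [ 0.4262 -0.0864  0.07  ] ydir deg -4.0 q6 -0.41 t 50.85
travel cm [-0.04 -0.12  2.35]
twist -0.0
```

```bash
python3 -m creep '[{"travel":[0,-0.1,1],"twist":0},{"travel":[0,-0.1,1.7],"twist":0},{"travel":[0,-0.1,2.1],"twist":0},{"travel":[0,-0.1,2.4],"twist":0},{"travel":[0,-0.1,2.5],"twist":0},{"travel":[0,-0.1,2.5],"twist":0}]'
```

```text
t: 51.45
position: [0.4252, -0.0863, 0.0458]
ee_rot: [0.731, 0.682, -0.0, 0.0]
ft_force: [-4.6, 2.8, 15.1]
opening: 0.0001
grip_force: 7.7
```

```bash
python3 -m creep '[{"travel":[0,0,-2],"twist":0},{"travel":[0,0,-6],"twist":0},{"travel":[0,0,-11],"twist":0},{"travel":[0,0,-16],"twist":0},{"travel":[0,0,-20],"twist":0},{"travel":[0,0,-20],"twist":0},{"travel":[0,0,-20],"twist":0},{"travel":[0,0,-20],"twist":0}]'
python3 - <<'E'
from h import *
im=env.snapshot("top"); s=env.snapshot("scene")
print(s.shape,env.state()["ft_force"])
a=cv2.resize(im[130:260,90:400],(700,294)); b=cv2.resize(s[120:290,60:460],(700,297))
cv2.imwrite("pics/fin.png",np.vstack([a,b])[:,:,::-1])
E
```

```text
t: 52.25
position: [0.4238, -0.0857, 0.2426]
ee_rot: [0.731, 0.682, -0.001, -0.001]
ft_force: [0.5, 0.4, -0.6]
opening: -0.0
grip_force: 0.0
(384, 512, 3) [-0.09552607 -0.46764313 -0.45159818]
```

View pics/fin.png

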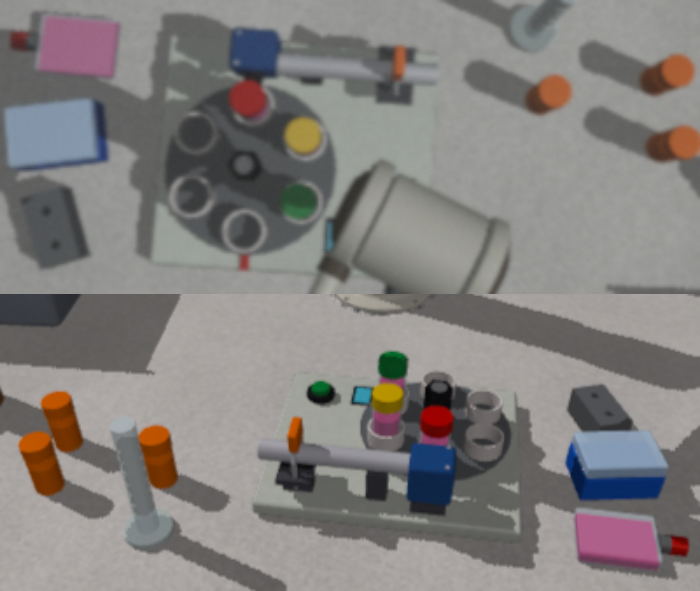

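Everything is in place: bottles green, yellow, red counter-clockwise from the mark, U-bolt home, button up, robot clear.

```bash
python3 -c "
from rig import env
print(env.hand_in())"
```

```text
the job is handed in; nothing more can be done
None
```

The job is handed in, with no verdict returned: the U-bolt is home on the boom, the red, yellow and green bottles are loaded with one click after each (blue was absent), and the start button was pressed to its stop and is back up.

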